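# Bond bridge plates onto tonewood blocks in a plunger press

## Robot

A 6-joint arm with a two-finger parallel gripper is mounted at the origin on the work surface. World frame = base frame: x ahead of the robot, y to its left, z up, the work surface at z = 0. Lengths are in m, angles in rad, forces in N, time in s.
With the tool pointing down it reaches from about 0.375 to 0.9 m from the base axis. Payload 3.1 kg.
Tool frame: the origin (TCP) lies midway between the tips of the shut fingers; the grasp point (between the pads) lies 19 mm behind it; z points along the fingers, y is the line along which they close (so a half turn about z gives the same grasp; the last joint's range is limited). The gripper opens to 87 mm and grips with 3 to 60 N. Pads are 19 mm wide; open, the fingers measure 117 mm over their backs; the gripper's body (75 mm by 190 mm) begins 51 mm behind the grasp point.
Start: joints at [-1.405, 0.527, 1.433, -0, 1.181, -0.178], TCP at [0.211, -0.588, 0.223] pointing down, gripper open.
Joint ranges: [-3.08, 3.08], [-0.75, 2.2], [0.22, 2.44], [-1.43, 4.57], [0, 2.65], [-2.85, 2.85]. Speed limits (rad/s): [2.79, 2.79, 3.14, 3.14, 3.14, 3.14].

## Interface

Orientations are given as a unit quaternion [x, y, z, w].
In Python, from rig import robot gives the robot as it stands.
- The arm moves only by the shell command python3 -m jog 'ROWS' [FORCE]. ROWS is a JSON object of lists of equal length, an entry for each row: "dp": the shift along the tool's x, y, z in mm, a list of three; "delta_rot": the turn, a rotation vector about the tool's x, y, z in rad, a list of three; "gripper": the opening, from -1 (shut) to 1 (fully open). A call has 1 to 12 rows; each row is the pose to reach, as a shift and turn from the pose commanded when the call began, along the tool's axes at that moment; what a row does not reach only later rows make up. A row lasts 1/10 s, in which the tool goes at most 50 mm and 8.59 degrees, less where a joint would pass 70% of its speed; a pose out of reach is approached as far as the arm can. A call with a gripper value outside its range is refused whole. The fingers move at their own pace and stop on an object; FORCE is the grip in N (left out, the last holds). Time passes only in rows, so rows that repeat a pose let the fingers close. It gives the time, the measured TCP pose, the force, the opening and the grip force at its end, in the units of the state.
- robot.get_obs(): the state, without advancing time (a new reading comes with each control period).
- robot.camera(name): name is "scene" or "side" or "wrist"; returns the picture (480x640x3 uint8, red, green, blue); there is no depth.
- robot.camera_model(name): a dict with "fx", "fy", "cx", "cy" (pixels), "k1" (the pictures are not rectified: a ray, as slopes to the right and down, at radius r is drawn at 1 + k1 r^2 times it, then the intrinsics apply), "xyz" and "orientation" of the camera in the world; the wrist camera has in their place "T_tool_cam" (4x4, takes a point from camera to tool coordinates, whose origin is the TCP and whose axes are the flange's). Camera axes: x right, y down, z forward; pixel columns grow to the right and rows downward; lengths in m; the calibration is good to about 2 mm. A picture is of the moment at which its call begins: read the wrist's pose just before it. camera_model takes no time and is no camera call.
- robot.hand_in(): hands the job in; it is judged then, once.
Trained networks look in the newest picture that a camera, given by its name, has taken for a name from the list of things; names that differ only in an ending like _2 or _b are one class to them, and where a whole thing is asked for, a point or a joint stands for the part that bears it (a point fixed in the world has none). Each returns a list of dicts, best first, with "score" (0 to 1); they miss things now and then, are a little off and sometimes report something else, mostly with a low value. They report only what shows in the picture. A call takes as long as a camera call. They do not tell look-alikes from the thing itself.
- robot.search_frame(name, camera): "rect" ([left, top, right, bottom] in pixels, round what is visible of it).
The state is a dict: "time": time; "q": joint angles; "joint_velocities": joint speeds; "joint_torque": joint torques, N m; "position": TCP position; "tool_rot": TCP orientation; "ft_force": force on the tool from outside, world axes, zero at the start; "moment": the same for the moment, N m; "grip_width": finger opening in m; "grip_force": force on a finger pad.
Only numpy, scipy, OpenCV 4.12 (cv2) and the standard library are available. Lean on these libraries where they do the work, as an engineer would, in place of code of your own. Each camera call takes 0.05 s, during which the arm holds its last target. There are 200 camera calls.

## Task

Lay each dark top plate, bar up, flush on the pale block of the same outline on the carriage. Then, starting with the block nearest the press, slide each plated block in turn centrally under the press foot, push the plunger knob fully down to its stop, hold it there for a second, and let it spring back. Finish with the carriage slid fully home and every plate still flush, and leave the other things on the bench alone.

Things in the scene. Friction and masses are not known exactly. Their poses are not given: they have to be found in the camera images.
- station: Bonding press fixed to the bench: a low grey bed 148 wide (x), 790 long (y), and a C-frame standing on its +x side whose arm (40 wide, top 148 above the bench) reaches over the bed at y = +190. Origin on the bench in the bed's middle line; its y axis is the carriage's sliding direction, + towards the press. It may stand turned a little about the vertical.
- carriage (a joint): Carriage (aluminium deck 148 wide, 409 long, top 35 above the bench, with a 6 thick rim, top 56, along both sides and at the press end) sliding along the station's y. 0 = fully home (away from the press), grows towards the press, at most 0.365 m. Stays where left; friction about 2.5 N. Round, oblong and waisted block are under the plunger foot at 0.125, 0.240 and 0.355 m.
- block_round (a point): Centre of the top face of the pale wooden round block fixed on the carriage (the one nearest the press): disc, diameter 96 mm, standing 14 above the deck, its top 49 above the bench. Its axes are parallel to the station's.
- block_oblong (a point): Centre of the top face of the pale wooden oblong block fixed on the carriage (the middle one): rectangle with square corners, 112 (along the station's x) by 92 mm, standing 14 above the deck, its top 49 above the bench. Its axes are parallel to the station's.
- block_waisted (a point): Centre of the top face of the pale wooden waisted block fixed on the carriage (the one nearest the handle): figure-of-eight of two discs of diameter 76, centres 44 apart along the station's x (120 by 76) mm, standing 14 above the deck, its top 49 above the bench. Its axes are parallel to the station's.
- handle (a point): Top centre of the upright black round post (diameter 22, 65 tall, from the deck at 35 to 100 above the bench) on the carriage's home end: to grip or push for sliding the carriage.
- plate_round: Loose dark wooden top plate, disc, diameter 96 mm, 8 thick, about 100 g; shaped like the round block. On its middle a raised bar to grip: 70 long (along its x), 20 wide, 16 high, so 24 in all. Origin: centre of its underside. Starts flat on the bench. May be absent.
- plate_oblong: Loose dark wooden top plate, rectangle with square corners, 112 (along its x) by 92 mm, 8 thick, about 100 g; shaped like the oblong block. On its middle a raised bar to grip: 70 long (along its x), 20 wide, 16 high, so 24 in all. Origin: centre of its underside. Starts flat on the bench. May be absent.
- plate_waisted: Loose dark wooden top plate, figure-of-eight of two discs of diameter 76, centres 44 apart along its x (120 by 76) mm, 8 thick, about 100 g; shaped like the waisted block. On its middle a raised bar to grip: 70 long (along its x), 20 wide, 16 high, so 24 in all. Origin: centre of its underside. Starts flat on the bench. May be absent.
- foot: Round black foot (diameter 30) at the lower end of the press's spring plunger; origin: centre of its underside, 103 above the bench when up. It goes straight down with the knob and meets the bar of a plate lying on a block after 30; there its cushion spring (1 N per mm, 1 N preload) yields. It springs back up with the knob.
- plunger_top (a point): Centre of the top of the plunger's black mushroom knob (diameter 48), 203 above the bench when up. It travels 36 straight down to its stop against a spring: about 1 N at first, 3.5 N at 30, where the foot meets a plate, and about 11 N with a plate at the stop.
- spool: Bystander: metal solder spool standing on the bench, diameter 68, 52 tall. Origin at the underside's centre.
- screwdriver: Bystander: screwdriver lying on the bench, 200 long.
- polish: Bystander: white polish bottle, diameter 60, 170 tall, standing on the bench. Origin at the underside's centre.
Not all that is in view belongs to the job. Leave any pink look-alike of the plate_waisted alone. Leave any turquoise look-alike of the plate_oblong alone.

How it is judged:
By the outcome, as a careful person would: the job done as asked, in the order asked, and still so for the second after the job is handed in, with the robot touching nothing.
Of plate_round, plate_oblong, plate_waisted only 2 to 3 are there at a start; the rules pass over those that are not, and their reading is None.
At some moment in a run one of plate_round, plate_oblong, plate_waisted may be knocked a few centimetres aside while the robot is not near it.
Once in a run the grip may slacken for a moment while it holds something.
It also fails if it takes over 210 s, if anything falls off the work surface, if the arm or the gripper's body presses on something with over 40 N, if the wrist force passes 120 N, or if a joint passes its speed limit or range.

## Working session

There is one attempt and no reset: what is moved stays moved. The work goes in short steps, Python scripts to look and compute and a shell command to move; the robot and the scene stay as the last step left them, time stands still between calls to the robot, and variables do not carry over. Pictures are saved under pics/ and viewed, at most 14 in all, crops included, and the job is handed in when it is done.

```bash
ls; mkdir -p pics; python3 - <<'E'
from rig import robot
import cv2
print(robot.get_obs())
for c in ["scene","side","wrist"]:
    im=robot.camera(c); cv2.imwrite(f"pics/{c}0.png",im[:,:,::-1]); print(c,robot.camera_model(c))
    for n in ["plate_round","plate_oblong","plate_waisted","block_round","handle","foot","plunger_top"]:
        try: print(n,[(r["score"],[round(v) for v in r["rect"]]) for r in robot.search_frame(n,c)][:4])
        except Exception as e: print(n,e)
E
```

```text
pics
{'time': 0.0, 'q': array([-1.40448493e+00,  5.28439563e-01,  1.43389524e+00,  6.69012224e-06,
        1.18139872e+00, -1.78517971e-01]), 'joint_velocities': array([-3.50638036e-04, -2.40598695e-04, -5.85872028e-05,  5.58765877e-05,
        4.75943783e-04,  1.92944150e-04]), 'joint_torque': array([-7.00044166e-04, -4.40039349e+01, -1.76592708e+01,  6.32393430e-02,
        5.82275062e-02, -1.73384715e-04]), 'position': array([ 0.2111689 , -0.58747091,  0.22159023]), 'tool_rot': array([ 9.85173026e-01,  1.71560375e-01,  9.62634728e-06, -1.07039457e-03]), 'ft_force': array([-0.39173511,  0.54058936,  0.57605737]), 'moment': array([-0.0021798 , -0.01342029,  0.05815484]), 'grip_force': 0.0, 'grip_width': 0.08706558307234558}
scene {'fx': 580.2053525057464, 'fy': 580.2053525057464, 'cx': 312.5770288132085, 'cy': 252.45265970692043, 'k1': -0.10911868137009789, 'xyz': array([ 1.65797193, -0.33458442,  1.14889231]), 'orientation': array([ 0.71879271,  0.54999358, -0.26322562, -0.33400056])}
plate_round [(0.51, [439, 235, 466, 262])]
plate_oblong [(0.79, [232, 279, 278, 306]), (0.62, [299
[... 762 characters left out ...]
 [(0.76, [238, 197, 360, 268])]
foot []
plunger_top [(0.76, [280, 174, 297, 208]), (0.15, [466, 329, 477, 361])]
wrist {'fx': 422.1993147475997, 'fy': 422.1993147475997, 'cx': 314.7645721426638, 'cy': 237.73903139149243, 'k1': 0.025741157520133222, 'T_tool_cam': array([[-2.65735667e-04, -9.56787608e-01, -2.90787556e-01,
         8.07031627e-02],
       [ 9.99998594e-01, -7.35720213e-04,  1.50691692e-03,
         1.62398244e-04],
       [-1.65573772e-03, -2.90786747e-01,  9.56786458e-01,
        -1.62342391e-01],
       [ 0.00000000e+00,  0.00000000e+00,  0.00000000e+00,
         1.00000000e+00]])}
plate_round []
plate_oblong []
plate_waisted []
block_round []
handle []
foot []
plunger_top []
```

View pics/scene0.png

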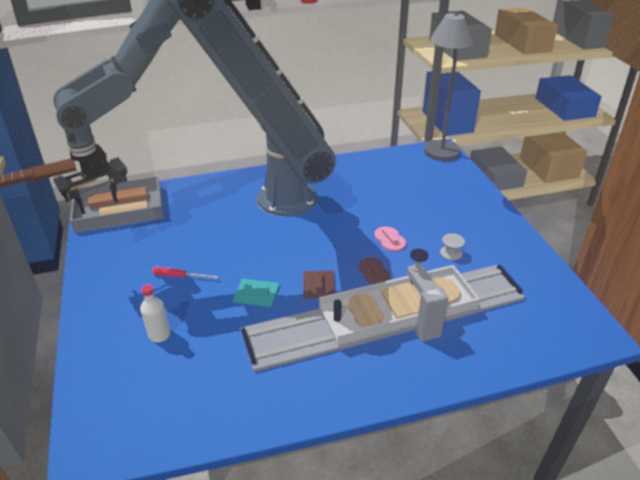

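View pics/side0.png

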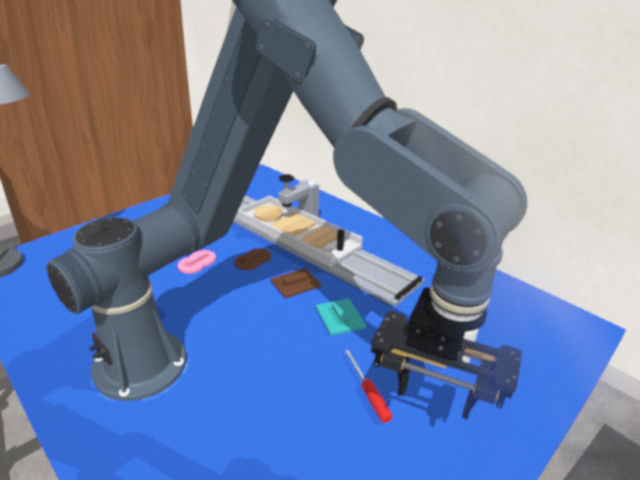

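The scene picture shows:
- dark oblong plate at about (319,285) and dark waisted plate at about (374,270)
- look-alikes: turquoise at (257,292), pink at (390,238)
- the carriage part-way along, its handle at (338,309), the press knob at (419,255) and the spool at (452,245)
- no dark round plate so far

The side picture agrees: oblong at (295,282), waisted at (252,258).

```bash
cat > h.py <<'E'
import numpy as np, cv2
from rig import robot
from scipy.spatial.transform import Rotation as R
def cam(name, obs=None):
    m=robot.camera_model(name)
    K=np.array([[m['fx'],0,m['cx']],[0,m['fy'],m['cy']],[0,0,1]]); D=np.array([m['k1'],0,0,0,0.])
    if name=='wrist':
        o=obs or robot.get_obs(); T=np.eye(4); T[:3,:3]=R.from_quat(o['tool_rot']).as_matrix(); T[:3,3]=o['position']
        T=T@m['T_tool_cam']; Rc,t=T[:3,:3],T[:3,3]
    else: Rc,t=R.from_quat(m['orientation']).as_matrix(),np.array(m['xyz'])
    return K,D,Rc,t
def back(c,uv,z):
    K,D,Rc,t=c; uv=np.array(uv,float).reshape(-1,1,2)
    p=cv2.undistortPoints(uv,K,D).reshape(-1,2); d=np.c_[p,np.ones(len(p))]@Rc.T
    return t+d*((z-t[2])/d[:,2])[:,None]
def proj(c,P):
    K,D,Rc,t=c; P=np.array(P,float).reshape(-1,3)
    return cv2.projectPoints((P-t)@Rc,np.zeros(3),np.zeros(3),K,D)[0].reshape(-1,2)
def snap(name,fn=None):
    o=robot.get_obs(); im=robot.camera(name)[:,:,::-1].copy()
    if fn: cv2.imwrite(fn,im)
    return im,cam(name,o)
def todp(p,o=None):  # world target TCP -> dp mm in tool axes
    o=o or robot.get_obs(); return R.from_quat(o['tool_rot']).inv().apply(np.array(p)-o['position'])*1000
E
python3 - <<'E'
from h import *
s=cam('scene'); d=cam('side')
f=lambda c,uv,z:print(back(c,uv,z).round(3).tolist())
f(s,[(319,285),(374,270),(257,292),(390,238),(452,258)],0.008)
f(d,[(295,282),(252,258),(340,316),(197,262)],0.008)
print('handle top');f(s,[(337,300)],0.1);f(d,[(341,231)],0.1)
print('knob');f(s,[(419,255)],0.203);f(d,[(287,177)],0.203)
print('bed ends');f(s,[(250,348),(510,280)],0.03)
print('blocks');f(s,[(366,309),(405,299),(446,290)],0.049)
E
```

```text
[[0.472, -0.014, 0.008], [0.453, 0.161, 0.008], [0.453, -0.192, 0.008], [0.322, 0.261, 0.008], [0.465, 0.409, 0.008]]
[[0.456, -0.014, 0.008], [0.443, 0.161, 0.008], [0.442, -0.196, 0.008], [0.311, 0.253, 0.008]]
handle top
[[0.635, -0.01, 0.1]]
[[0.633, -0.015, 0.1]]
knob
[[0.635, 0.206, 0.203]]
[[0.618, 0.2, 0.203]]
bed ends
[[0.674, -0.25, 0.03], [0.624, 0.515, 0.03]]
blocks
[[0.639, 0.07, 0.049], [0.631, 0.184, 0.049], [0.629, 0.307, 0.049]]
```

```bash
python3 -m jog '{"dp":[[20,-20,-100],[60,-66,-120],[100,-110,-120],[140,-150,-120],[170,-190,-120],[200,-220,-120],[230,-256,-120],[230,-256,-120]],"delta_rot":[[0,0,0],[0,0,0],[0,0,0],[0,0,0],[0,0,0],[0,0,0],[0,0,0],[0,0,0]],"gripper":[1,1,1,1,1,1,1,1]}'
python3 -m jog '{"dp":[[40,-44,-10],[80,-88,-30],[115,-128,-60],[150,-170,-60],[190,-210,-60],[230,-256,-60],[230,-256,-60],[230,-256,-60]],"delta_rot":[[0,0,0.1],[0,0,0.2],[0,0,0.28],[0,0,0.28],[0,0,0.28],[0,0,0.28],[0,0,0.28],[0,0,0.28]],"gripper":[1,1,1,1,1,1,1,1]}'
python3 - <<'E'
from h import *
im,c=snap('wrist','pics/w1.png'); print(c[3])
for n in ["plate_round","plate_oblong","plate_waisted","block_round","handle","plunger_top","spool"]:
    print(n,[(r["score"],[round(v) for v in r["rect"]]) for r in robot.search_frame(n,'wrist')][:4])
E
```

```text
time: 2.0
position: [0.3416, -0.2675, 0.3429]
tool_rot: [0.985, 0.171, 0.0, 0.0]
ft_force: [1.8, 0.2, 0.3]
grip_width: 0.087
grip_force: 0.0
time: 2.8
position: [0.4722, 0.0542, 0.4028]
tool_rot: [0.999, 0.036, 0.001, -0.001]
ft_force: [-0.2, -1.3, -0.5]
grip_width: 0.0873
grip_force: 0.0
[0.55248053 0.05960043 0.56533061]
plate_round [(0.38, [94, 0, 158, 26])]
plate_oblong [(0.7, [321, 132, 412, 230]), (0.57, [446, 154, 552, 256])]
plate_waisted [(0.98, [201, 140, 261, 230]), (0.86, [128, 230, 190, 311]), (0.65, [317, 130, 412, 231])]
block_round [(0.84, [26, 0, 407, 101])]
handle [(0.95, [23, 0, 408, 106])]
plunger_top [(0.96, [93, 0, 160, 28])]
spool [(0.6, [1, 154, 64, 216])]
```

View pics/w1.png

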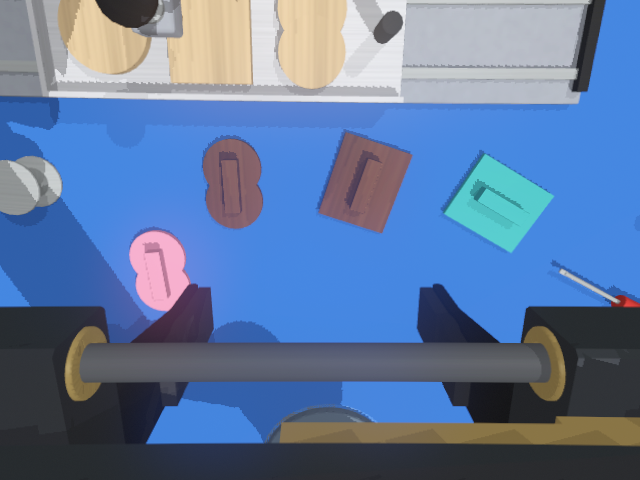

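The wrist picture shows the brown waisted plate at (232,183), the brown oblong plate at (366,182), the pink look-alike at (160,270) and the turquoise one at (498,203). There is no dark round plate, so it is absent. The handle is at about (390,25). By colour and outline my choices are the two brown plates.

```bash
cat >> h.py <<'E'
def brown(im):
    h=cv2.cvtColor(im,cv2.COLOR_BGR2HSV); 
    m=((h[...,0]<14)|(h[...,0]>170))&(h[...,1]>60)&(h[...,2]<160)&(h[...,2]>25)
    return cv2.morphologyEx(m.astype(np.uint8)*255,cv2.MORPH_OPEN,np.ones((3,3)))
def outline(kind,n=90):
    if kind=='oblong': x,y=56,46; c=np.array([[x,y],[-x,y],[-x,-y],[x,-y]],float)
    else:
        a=np.linspace(-np.pi/2,np.pi/2,40); a=a[np.abs(22+38*np.cos(a))>=0]
        r=np.c_[22+38*np.cos(a),38*np.sin(a)]
        b=np.linspace(0,2*np.pi,181); r=np.c_[22+38*np.cos(b),38*np.sin(b)]; r=r[r[:,0]>=0]
        l=r*[-1,1]; P=np.r_[r,l]; o=np.argsort(np.arctan2(P[:,1],P[:,0])); c=P[o]
    return c/1000
def fit(c,cnt,kind,z,x0):
    """fit pose (x,y,yaw) of outline to pixel contour back-projected to z"""
    from scipy.optimize import least_squares
    W=back(c,cnt,z)[:,:2]; O=outline(kind)
    poly=np.array(O*1e5,np.float32).reshape(-1,1,2)
    def f(p):
        co,s=np.cos(p[2]),np.sin(p[2]); L=(W-p[:2])@np.array([[co,-s],[s,co]])
        return [cv2.pointPolygonTest(poly,(float(a*1e5),float(b*1e5)),True)/1e2 for a,b in L]
    r=least_squares(f,x0,loss='soft_l1',f_scale=1,x_scale=[.01,.01,.1],diff_step=1e-4)
    return r.x, np.median(np.abs(f(r.x)))
def plates(im,c,z=0.008,m=None):
    m=brown(im) if m is None else m
    cs,_=cv2.findContours(m,cv2.RETR_EXTERNAL,cv2.CHAIN_APPROX_NONE); out=[]
    for k in cs:
        if cv2.contourArea(k)<2000: continue
        q=k.reshape(-1,2); u=q.mean(0); W=back(c,q,z)[:,:2]; (x,y),(w,h),a=cv2.minAreaRect((W*1000).astype(np.float32))
        e=cv2.boxPoints(((x,y),(w,h),a)); d=max((e[1]-e[0],e[2]-e[1]),key=np.linalg.norm); yaw=np.arctan2(d[1],d[0])
        out.append((u.round(),x,y,sorted((w,h)),yaw,q))
    return out
E
python3 - <<'E'
from h import *
im=cv2.imread('pics/w1.png'); c=cam('wrist')
for u,x,y,s,yaw,q in plates(im,c):
    print(u,round(x),round(y),np.round(s),np.degrees(yaw).round(1))
    if u[1]>120 and u[1]<240:
        k='oblong' if s[0]>85 else 'waisted'; r,e=fit(c,q[::2],k,0.008,[x/1000,y/1000,yaw]); print(k,r.round(4),np.degrees(r[2]).round(1),e)
print('handle top',back(c,[(394,22)],.1),'base',back(c,[(381,36)],.035))
print('bottle',back(cam('scene'),[(157,338)],0))
print('deck home edge/ bed rim',back(c,[(52,96),(400,103)],.056))
E
```

```text
[363. 178.] 461 -21 [ 87. 110.] -14.6
oblong [ 0.4558 -0.0369  0.0215] 1.2 7.457506103515625
handle top [[ 0.63828347 -0.02115932  0.1       ]] base [[ 0.63537171 -0.01844358  0.035     ]]
bottle [[ 0.5494078 -0.48301    0.       ]]
deck home edge/ bed rim [[ 0.54609995  0.34901368  0.056     ]
 [ 0.56425074 -0.04498682  0.056     ]]
```

```bash
python3 - <<'E'
s=open('h.py').read()
s=s.replace("    r=least_squares(f,x0,loss='soft_l1',f_scale=1,x_scale=[.01,.01,.1],diff_step=1e-4)\n",
"""    from scipy.optimize import minimize
    g=lambda p:np.sum(np.minimum(np.abs(f(p)),5))
    x0=np.array(x0); r=minimize(g,x0,method='Nelder-Mead',options=dict(xatol=1e-5,fatol=1e-3,initial_simplex=x0+np.array([[0,0,0],[.008,0,0],[0,.008,0],[0,0,.15]])))
""")
s=s.replace("    from scipy.optimize import least_squares\n","")
open('h.py','w').write(s)
from h import *
im=cv2.imread('pics/w1.png'); h=cv2.cvtColor(im,cv2.COLOR_BGR2HSV)
for p in [(215,160),(230,180),(245,210),(345,150),(340,200),(370,180),(280,180),(310,60),(355,220),(420,180)]: print(p,h[p[1],p[0]])
E
```

```text
(215, 160) [173  66 128]
(230, 180) [177  67 137]
(245, 210) [172  69 134]
(345, 150) [173  63 125]
(340, 200) [170  66 124]
(370, 180) [179  73 137]
(280, 180) [108 172 224]
(310, 60) [ 18  68 231]
(355, 220) [171  65 129]
(420, 180) [108 172 224]
```

```bash
python3 -m jog '{"dp":[[40,0,0],[80,20,20],[90,40,50],[100,60,80],[100,60,80],[100,60,80]],"delta_rot":[[0,0,0],[0,0,0],[0,0,0],[0,0,0],[0,0,0],[0,0,0]],"gripper":[1,1,1,1,1,1]}'
python3 - <<'E'
from h import *
im,c=snap('wrist','pics/w2.png')
for n in ["handle","plunger_top"]: print(n,robot.search_frame(n,'wrist')[:2])
E
```

```text
time: 3.8
position: [0.5745, -0.0052, 0.3221]
tool_rot: [1.0, 0.031, -0.001, -0.0]
ft_force: [-1.3, 0.3, 0.6]
grip_width: 0.0868
grip_force: 0.0
handle [{'rect': [0.0, 39.7, 348.3, 204.2], 'score': 0.69}]
plunger_top [{'rect': [2.5, 2.7, 571.9, 200.4], 'score': 0.71}, {'rect': [0.0, 95.3, 88.3, 169.1], 'score': 0.67}]
```

View pics/w2.png

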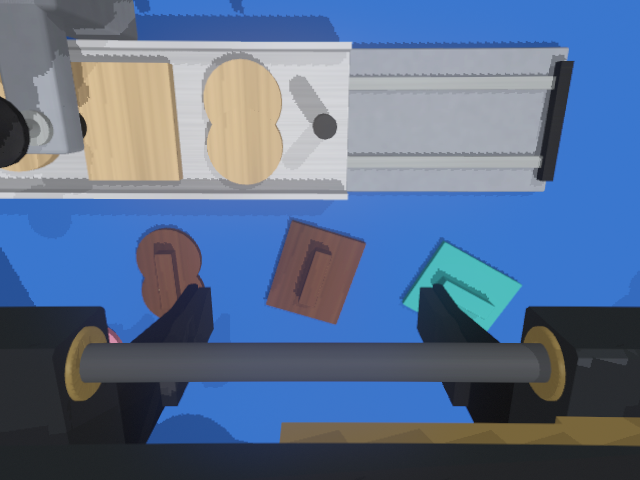

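The handle top is at (325,127), directly under the camera. The waisted block is at (243,122), the oblong block partly under the press arm at (135,122), and the rims run along rows 43 and 198.

```bash
sed -i 's/(h\[...,0\]<14)|(h\[...,0\]>170))&(h\[...,1\]>60)/(h[...,0]<14)|(h[...,0]>163))\&(h[...,1]>45)/' h.py
cat >> h.py <<'E'
def pale(im):
    h=cv2.cvtColor(im,cv2.COLOR_BGR2HSV)
    m=(h[...,0]>8)&(h[...,0]<26)&(h[...,1]>45)&(h[...,2]>160); m[290:]=0
    return cv2.morphologyEx(m.astype(np.uint8)*255,cv2.MORPH_OPEN,np.ones((5,5)))
def report(im,c):
    for nm,m,z in (('plate',brown(im),.008),('block',pale(im),.049)):
        for u,x,y,s,yaw,q in plates(im,c,z,m):
            k='oblong' if s[0]>84 else 'waisted'
            r,e=fit(c,q[::2],k,z,[x/1000,y/1000,yaw]); print(nm,k,u,np.round(s),r.round(4),'deg',np.degrees(r[2]).round(2),'err',round(e,2))
E
python3 - <<'E'
from h import *
for f in ['w2']:
    im=cv2.imread(f'pics/{f}.png'); c=cam('wrist'); report(im,c)
print('handle',back(c,[(325,127)],.1))
a=back(c,[(20,198),(345,199),(80,41),(350,43)],.056); print(a.round(4)); print(np.degrees(np.arctan2(-(a[0]-a[1])[0],(a[0]-a[1])[1])),np.degrees(np.arctan2(-(a[2]-a[3])[0],(a[2]-a[3])[1])))
b=back(c,[(545,190),(568,48)],.03);print('bedend',b.round(4))
print('foot',back(c,[(85,126)],.103),'knob',back(c,[(0,132)],.203))
print(todp([.6365,-.018,.2]))
E
```

```text
plate waisted [168. 269.] [ 75. 112.] [0.4512 0.1618 0.1252] deg 7.17 err 0.84
plate oblong [314. 272.] [ 91. 112.] [ 0.4656 -0.0121 -0.2436] deg -13.96 err 0.93
block oblong [128. 121.] [ 93. 113.] [0.6306 0.186  0.0593] deg 3.4 err 0.35
block waisted [243. 121.] [ 77. 119.] [0.638  0.0708 0.0622] deg 3.57 err 0.24
handle [[ 0.64222106 -0.00944162  0.1       ]]
[[ 0.5493  0.2958  0.056 ]
 [ 0.5701 -0.0365  0.056 ]
 [ 0.7017  0.2207  0.056 ]
 [ 0.7175 -0.0285  0.056 ]]
3.5861245130017525 3.6122326546154118
bedend [[ 0.5885 -0.2545  0.03  ]
 [ 0.7291 -0.2448  0.03  ]]
foot [[0.62897192 0.19949288 0.103     ]] knob [[0.62815268 0.20185084 0.203     ]]
[ 59.85985048  17.84490461 124.69618886]
```

```bash
python3 -m jog '{"dp":[[40,5,40],[67,8,80],[67,8,130],[67,8,180],[67,8,220],[67,8,257],[67,8,257],[67,8,257],[67,8,257],[67,8,257],[67,8,257],[67,8,257]],"delta_rot":[[0,0,0],[0,0,0],[0,0,0],[0,0,0],[0,0,0],[0,0,0],[0,0,0],[0,0,0],[0,0,0],[0,0,0],[0,0,0],[0,0,0]],"gripper":[0.3,0.3,0.3,0.3,0.3,0.3,-0.7,-0.7,-0.7,-0.7,-0.7,-0.7]}' 15
```

```text
time: 5.15
position: [0.6436, -0.0084, 0.0677]
tool_rot: [0.999, 0.033, 0.002, 0.001]
ft_force: [-0.2, -0.7, 6.8]
grip_width: 0.0215
grip_force: 15.0
```

```bash
python3 -m jog '{"dp":[[0,20,0],[0,45,0],[0,70,0],[0,95,0],[0,120,0],[0,145,0],[0,170,0],[0,190,0],[0,208,0],[0,218,0],[0,224,0],[0,226,0]],"delta_rot":[[0,0,0],[0,0,0],[0,0,0],[0,0,0],[0,0,0],[0,0,0],[0,0,0],[0,0,0],[0,0,0],[0,0,0],[0,0,0],[0,0,0]],"gripper":[-0.7,-0.7,-0.7,-0.7,-0.7,-0.7,-0.7,-0.7,-0.7,-0.7,-0.7,-0.7]}'
python3 -m jog '{"dp":[[0,2,0],[0,4,0],[0,4,0]],"delta_rot":[[0,0,0],[0,0,0],[0,0,0]],"gripper":[-0.7,-0.7,-0.7]}'
```

```text
time: 6.35
position: [0.6563, -0.2226, 0.0674]
tool_rot: [0.999, 0.03, -0.001, -0.01]
ft_force: [1.0, 26.6, 14.2]
grip_width: 0.0217
grip_force: 14.9
time: 6.65
position: [0.6563, -0.2229, 0.0673]
tool_rot: [0.999, 0.031, -0.002, -0.012]
ft_force: [1.0, 30.5, 15.2]
grip_width: 0.0226
grip_force: 14.8
```

```bash
python3 -m jog '{"dp":[[0,-8,0],[0,-16,0],[0,-16,0],[0,-16,0],[0,-16,0],[0,-16,-40],[0,-16,-90],[-20,-40,-130],[-40,-80,-170],[-60,-120,-210],[-70,-160,-250],[-91,-200,-260]],"delta_rot":[[0,0,0],[0,0,0],[0,0,0],[0,0,0],[0,0,0],[0,0,0],[0,0,0],[0,0,0],[0,0,0],[0,0,0],[0,0,0],[0,0,0]],"gripper":[-0.7,-0.7,0,1,1,1,1,1,1,1,1,1]}'
python3 -m jog '{"dp":[[0,-40,0],[0,-40,0],[0,-40,0]],"delta_rot":[[0,0,0],[0,0,0],[0,0,0]],"gripper":[1,1,1]}'
python3 - <<'E'
from h import *
im,c=snap('wrist','pics/w3.png'); report(im,c); print(robot.get_obs()['tool_rot'])
E
```

```text
time: 7.85
position: [0.5639, -0.0615, 0.3195]
tool_rot: [1.0, 0.031, 0.003, 0.001]
ft_force: [1.2, 0.1, 0.4]
grip_width: 0.0857
grip_force: 0.0
time: 8.15
position: [0.56, -0.021, 0.3168]
tool_rot: [0.999, 0.033, 0.0, 0.0]
ft_force: [0.6, -0.6, 0.1]
grip_width: 0.0867
grip_force: 0.0
plate waisted [153. 264.] [ 75. 118.] [0.45   0.161  0.1217] deg 6.97 err 0.89
plate oblong [301. 262.] [ 90. 112.] [ 0.4638 -0.0129 -0.247 ] deg -14.15 err 0.94
block oblong [206. 106.] [94. 96.] [ 0.6332  0.0982 -1.3745] deg -78.76 err 4.42
block oblong [324. 105.] [ 92. 112.] [ 0.6414 -0.0255  0.0647] deg 3.71 err 0.45
block waisted [443. 106.] [ 76. 119.] [ 0.6485 -0.1403  0.0591] deg 3.38 err 0.52
[ 9.99478454e-01  3.22911128e-02 -1.35280148e-04  2.91866538e-04]
```

View pics/w3.png

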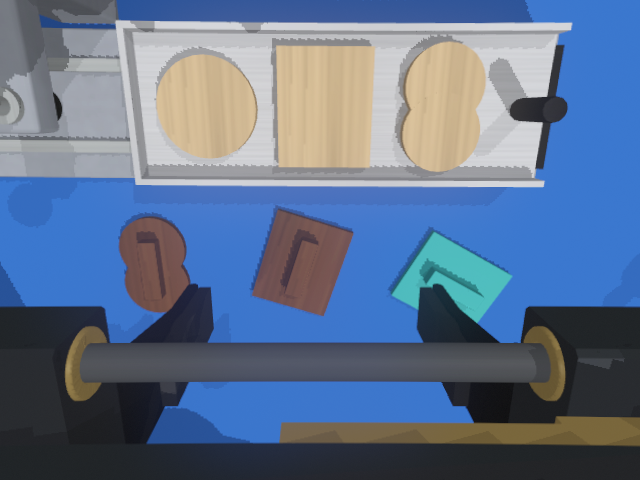

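The carriage is home. The blocks stand at (206,106) round, (324,105) oblong and (443,106) waisted; the brown plates are at (153,264) and (301,262). Next I hover above the oblong plate.

```bash
python3 -m jog '{"dp":[[-40,-10,30],[-80,-15,60],[-95,-15,100],[-95,-15,140],[-95,-15,177],[-95,-15,177],[-95,-15,177],[-95,-15,177]],"delta_rot":[[0,0,0.1],[0,0,0.2],[0,0,0.31],[0,0,0.31],[0,0,0.31],[0,0,0.31],[0,0,0.31],[0,0,0.31]],"gripper":[1,1,1,1,1,1,1,1]}'
python3 - <<'E'
from h import *
im,c=snap('wrist','pics/w4.png'); report(im,c); o=robot.get_obs(); r=R.from_quat(o['tool_rot']).as_matrix(); print('yaw',np.arctan2(r[1,0],r[0,0]), 'down',r[:,2].round(4))
E
```

```text
time: 9.0
position: [0.466, -0.0133, 0.141]
tool_rot: [0.992, -0.123, 0.002, 0.0]
ft_force: [0.1, -0.4, -0.2]
grip_width: 0.0866
grip_force: 0.0
plate waisted [ 93. 284.] [75. 99.] [0.4686 0.1625 0.5588] deg 32.02 err 7.22
plate oblong [313. 223.] [ 91. 111.] [ 0.463  -0.0112 -0.2464] deg -14.12 err 1.28
block waisted [273.  19.] [30. 96.] [ 0.5669 -0.0232  1.3213] deg 75.7 err 4.42
block waisted [71. 36.] [45. 86.] [0.6375 0.1076 0.9227] deg 52.87 err 7.74
yaw -0.24577355459258904 down [ 0.0039 -0.0011 -1.    ]
```

View pics/w4.png

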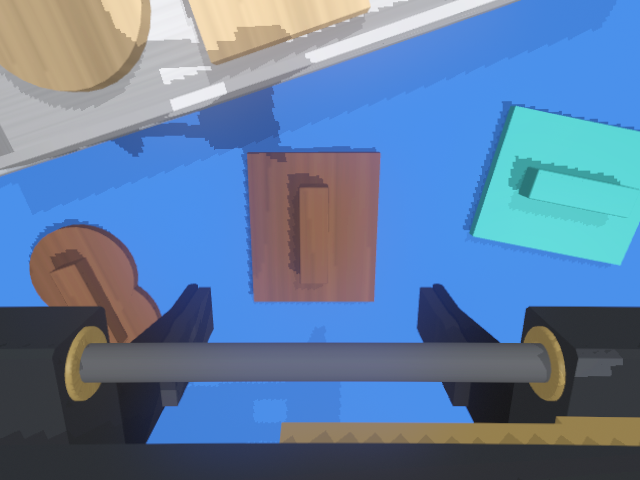

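The brown oblong plate fills the middle, corners (248,153), (380,153), (374,301), (254,301), bar centre (313,235). It is brown, so it is the right one, with the turquoise look-alike well off to the right.

```bash
python3 - <<'E'
from h import *
c=cam('wrist'); P=back(c,[(248,152.5),(380,152.5),(374,301),(254,301)],.008); print(P.round(4),P.mean(0).round(4))
B=back(c,[(301,187),(328,187),(326,285),(300,285)],.024); print(B.mean(0).round(4),np.linalg.norm(B[0]-B[3]))
print(todp(np.r_[(P.mean(0)[:2]+B.mean(0)[:2])/2,.012]))
E
```

```text
[[ 0.5285  0.0184  0.008 ]
 [ 0.5064 -0.0698  0.008 ]
 [ 0.3978 -0.0429  0.008 ]
 [ 0.4202  0.0462  0.008 ]] [ 0.4632 -0.012   0.008 ]
[ 0.4627 -0.0117  0.024 ] 0.07069345699294037
[ -3.76232116  -0.47848363 129.3332135 ]
```

```bash
python3 -m jog '{"dp":[[-4,0,40],[-4,0,80],[-4,0,110],[-4,0,125],[-4,0,130],[-4,0,130],[-4,0,130],[-4,0,130],[-4,0,130],[-4,0,130],[-4,0,130],[-4,0,130]],"delta_rot":[[0,0,0],[0,0,0],[0,0,0],[0,0,0],[0,0,0],[0,0,0],[0,0,0],[0,0,0],[0,0,0],[0,0,0],[0,0,0],[0,0,0]],"gripper":[0,0,0,0,0,-0.8,-0.8,-0.8,-0.8,-0.8,-0.8,-0.8]}' 35
```

```text
time: 10.25
position: [0.4609, -0.0114, 0.0106]
tool_rot: [0.992, -0.122, 0.001, 0.0]
ft_force: [-0.4, 0.5, 6.8]
grip_width: 0.0193
grip_force: 35.0
```

```bash
python3 -m jog '{"dp":[[0,0,-30],[0,0,-70],[0,0,-110],[30,-5,-150],[60,-10,-150],[98,-15,-150],[98,-15,-150],[98,-15,-150],[98,-15,-150]],"delta_rot":[[0,0,0],[0,0,0],[0,0,0],[0,0,-0.1],[0,0,-0.2],[0,0,-0.307],[0,0,-0.307],[0,0,-0.307],[0,0,-0.307]],"gripper":[-0.8,-0.8,-0.8,-0.8,-0.8,-0.8,-0.8,-0.8,-0.8]}'
python3 - <<'E'
from h import *
im,c=snap('wrist','pics/w5.png'); report(im,c); o=robot.get_obs(); r=R.from_quat(o['tool_rot']).as_matrix(); print('yaw',np.arctan2(r[1,0],r[0,0]))
E
```

```text
time: 11.15
position: [0.5569, -0.02, 0.1589]
tool_rot: [1.0, 0.031, -0.002, -0.0]
ft_force: [-0.1, 0.0, -1.9]
grip_width: 0.0198
grip_force: 35.0
plate waisted [315. 400.] [32. 81.] [ 0.3971 -0.0302 -1.5097] deg -86.5 err 20.64
plate waisted [ 79. 302.] [71. 78.] [ 0.4772  0.154  -1.519 ] deg -87.03 err 8.61
plate oblong [315. 251.] [144. 174.] [ 0.523  -0.0214 -1.3737] deg -78.71 err 25.01
block waisted [199. 100.] [21. 74.] [0.6364 0.0525 0.0442] deg 2.53 err 25.13
block waisted [136.  90.] [72. 95.] [0.6384 0.1029 0.0656] deg 3.76 err 8.46
block waisted [522.  95.] [ 76. 115.] [ 0.6481 -0.1403  0.0606] deg 3.47 err 0.39
block oblong [332.  82.] [92. 95.] [ 0.6582 -0.0246  0.0519] deg 2.97 err 0.4
yaw 0.061401384636321464
```

View pics/w5.png

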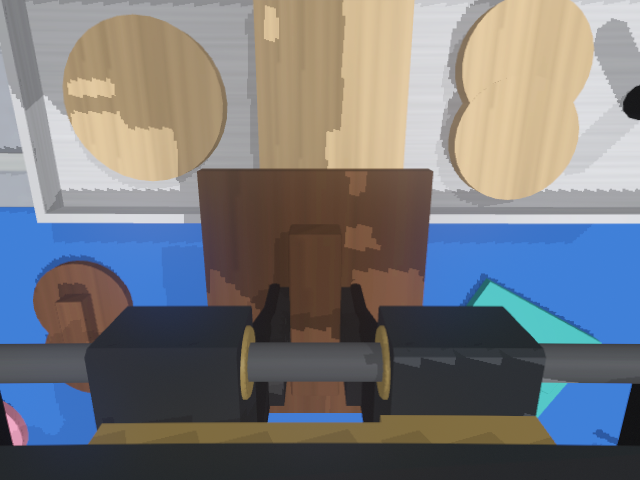

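The oblong plate is held squarely, its front corners at (198,170) and (432,170). The oblong block is behind it at about (332,82) and the waisted block at (522,95).

```bash
python3 - <<'E'
from h import *
c=cam('wrist'); o=robot.get_obs(); z=o['position'][2]-.0026
P=back(c,[(198,169.5),(432,169.5)],z); print(P, np.linalg.norm(P[0]-P[1]))
d=P[0]-P[1]; th=np.arctan2(-d[0],d[1]); x=np.array([np.cos(th),np.sin(th),0])
C=P.mean(0)-.056*x; off=C-o['position']; print('yaw',th,'off',off)
T=np.array([.6410,-.0255])
for zz in (.075,.0525): print(todp(np.r_[T-off[:2],zz]))
E
```

```text
[[ 0.61252082  0.0284789   0.15645465]
 [ 0.61806104 -0.06208822  0.15645465]] 0.0907364173471107
yaw 0.06109640265403151 off [ 0.00240127 -0.0002106  -0.0026    ]
[81.39770652 10.35389466 83.78269754]
[ 81.47026942  10.37545289 106.2825702 ]
```

```bash
python3 -m jog '{"dp":[[40,5,0],[81,10,0],[81,10,0],[81,10,40],[81,10,70],[81,10,90],[81,10,97],[81,10,100],[81,10,100],[81,10,100]],"delta_rot":[[0,0,0],[0,0,0],[0,0,0],[0,0,0],[0,0,0],[0,0,0],[0,0,0],[0,0,0],[0,0,0],[0,0,0]],"gripper":[-0.8,-0.8,-0.8,-0.8,-0.8,-0.8,-0.8,-0.8,-0.8,-0.8]}'
```

```text
time: 12.2
position: [0.6413, -0.0257, 0.0609]
tool_rot: [1.0, 0.031, 0.001, 0.0]
ft_force: [0.3, 0.7, -1.9]
grip_width: 0.0197
grip_force: 35.0
```

```bash
python3 -m jog '{"dp":[[0,0,0.5],[0,0,1]],"delta_rot":[[0,0,0],[0,0,0]],"gripper":[-0.8,-0.8]}'; python3 - <<'E'
from h import *
for i in range(5):
    robot.camera('side'); o=robot.get_obs(); print(o['position'].round(4),o['ft_force'].round(1))
E
```

```text
time: 12.4
position: [0.6412, -0.0256, 0.0596]
tool_rot: [1.0, 0.031, 0.001, 0.0]
ft_force: [-1.1, 0.1, 4.7]
grip_width: 0.0195
grip_force: 35.0
[ 0.6412 -0.0256  0.0597] [-0.6 -1.1  2.1]
[ 0.6412 -0.0256  0.0597] [-0.1 -0.2  3.3]
[ 0.6412 -0.0256  0.0596] [-1.1  0.1  3.2]
[ 0.6411 -0.0256  0.0596] [-0.2  1.2  5.1]
[ 0.6411 -0.0256  0.0596] [-0.6 -0.1  6.3]
```

```bash
python3 -m jog '{"dp":[[0,0,-4],[-2.5,0,-4],[-2.5,0,-4],[-2.5,0,0],[-2.5,0,0],[-2.5,0,0]],"delta_rot":[[0,0,0],[0,0,0],[0,0,0],[0,0,0],[0,0,0],[0,0,0]],"gripper":[-0.8,-0.8,-0.8,-0.8,-0.8,-0.8]}'
```

```text
time: 13.25
position: [0.6381, -0.0257, 0.0596]
tool_rot: [1.0, 0.031, 0.0, 0.0]
ft_force: [-2.3, 0.1, 6.5]
grip_width: 0.0199
grip_force: 35.0
```

```bash
python3 -m jog '{"dp":[[0,0,0],[0,0,0],[0,0,-20],[0,0,-60],[0,0,-100],[-20,0,-130],[-20,0,-130],[-20,0,-130]],"delta_rot":[[0,0,0],[0,0,0],[0,0,0],[0,0,0],[0,0,0],[0,0,0],[0,0,0],[0,0,0]],"gripper":[0,0,0,0,1,1,1,1]}'
python3 - <<'E'
from h import *
im,c=snap('wrist','pics/w6.png')
for u,x,y,s,yaw,q in plates(im,c,.057):
    k='oblong' if s[0]>84 else 'waisted'; r,e=fit(c,q[::2],k,.057,[x/1000,y/1000,yaw]); print(k,u,np.round(s),r.round(4),e)
report(im,c)
E
```

```text
time: 14.05
position: [0.6181, -0.0269, 0.189]
tool_rot: [1.0, 0.031, 0.001, 0.0]
ft_force: [-0.3, 0.0, 0.2]
grip_width: 0.0679
grip_force: 0.0
oblong [315. 190.] [ 92. 111.] [ 0.6399 -0.0257  0.0611] 0.49455078125
plate oblong [315. 190.] [107. 130.] [ 0.6391 -0.0188  0.0618] deg 3.54 err 12.41
block oblong [155. 189.] [95. 95.] [ 0.6259  0.0952 -0.6349] deg -36.38 err 5.06
block waisted [474. 188.] [ 76. 119.] [ 0.6483 -0.1402  0.0596] deg 3.42 err 0.41
```

View pics/w6.png

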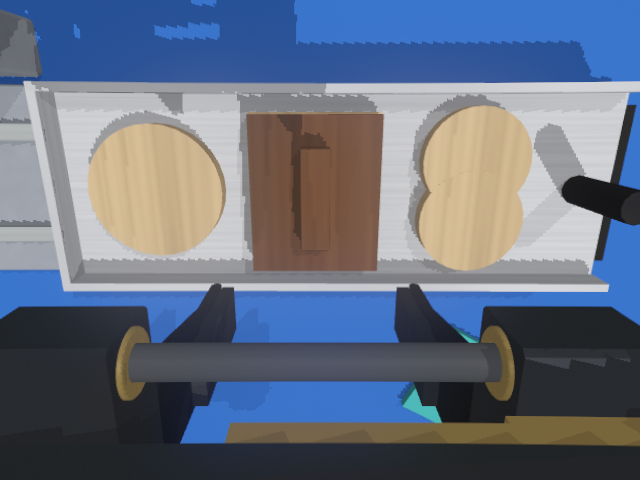

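The oblong plate lies on its block at (315,190), with no overhang beyond about 1 mm and a thin pale sliver at the far edge. Next is the waisted plate.

```bash
python3 -m jog '{"dp":[[-35,-30,0],[-70,-65,0],[-105,-100,0],[-135,-135,20],[-156,-170,40],[-156,-198,48],[-156,-198,48],[-156,-198,48],[-156,-198,48]],"delta_rot":[[0,0,0],[0,0,-0.06],[0,0,-0.06],[0,0,-0.06],[0,0,-0.06],[0,0,-0.06],[0,0,-0.06],[0,0,-0.06],[0,0,-0.06]],"gripper":[1,1,1,1,1,1,1,1,1]}'
python3 - <<'E'
from h import *
im,c=snap('wrist','pics/w7.png'); report(im,c); o=robot.get_obs(); r=R.from_quat(o['tool_rot']).as_matrix(); print('yaw',np.arctan2(r[1,0],r[0,0]),o['position'])
E
```

```text
time: 15.0
position: [0.4508, 0.1605, 0.1403]
tool_rot: [0.998, 0.061, -0.0, 0.0]
ft_force: [0.2, 0.3, 0.7]
grip_width: 0.0867
grip_force: 0.0
plate waisted [312. 222.] [ 74. 118.] [0.4491 0.1625 0.069 ] deg 3.95 err 0.96
yaw 0.12058382644316123 [0.45096122 0.16030171 0.14051962]
```

View pics/w7.png

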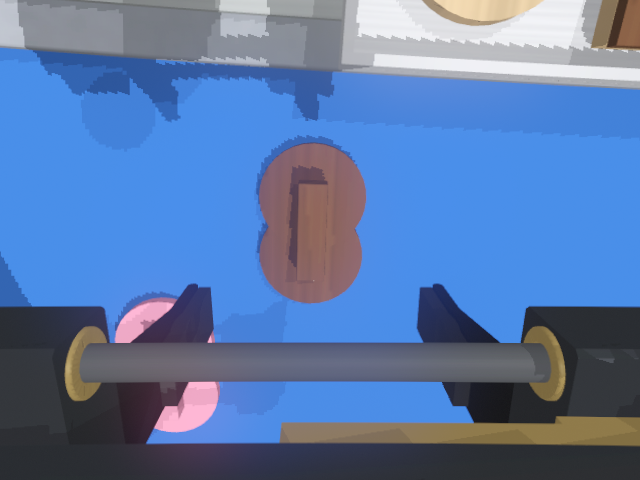

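The brown waisted plate is centred at (312,222), its bar from (297,183) to (326,283). The pink look-alike at (165,360) is clear of the descent.

```bash
python3 - <<'E'
from h import *
c=cam('wrist'); B=back(c,[(299,184),(327.5,184),(326,283),(298,283)],.024); C=B.mean(0); d=B[0]-B[3]; print(C.round(4),np.linalg.norm(d),np.arctan2(d[1],d[0]),(lambda e:np.arctan2(e[1],e[0]))(B[1]-B[2]))
E_=back(c,[(312,142.5),(310,302.5)],.008); print(E_.round(4),E_.mean(0),np.linalg.norm(E_[0]-E_[1]))
S=back(c,[(259,197),(366,195),(259,252),(361.5,252)],.008);print(S.round(4),S.mean(0))
print(todp(np.r_[(C[:2]),.011]))
E
```

```text
[0.4487 0.1611 0.024 ] 0.07105118809024885 0.09942672616476228 0.11402916452669966
[[0.5095 0.1688 0.008 ]
 [0.3905 0.1562 0.008 ]] [0.45000177 0.16246852 0.008     ] 0.1196877596310966
[[0.4675 0.2016 0.008 ]
 [0.478  0.1265 0.008 ]
 [0.4265 0.1982 0.008 ]
 [0.4355 0.1232 0.008 ]] [0.45190899 0.16240125 0.008     ]
[ -2.13124714  -1.04234323 129.51917638]
```

```bash
python3 -m jog '{"dp":[[-1,-1,40],[-1,-1,80],[-1,-1,110],[-1,-1,125],[-1,-1,130],[-1,-1,130],[-1,-1,130],[-1,-1,130],[-1,-1,130],[-1,-1,130],[-1,-1,130],[-1,-1,130]],"delta_rot":[[0,0,0],[0,0,0],[0,0,0],[0,0,0],[0,0,0],[0,0,0],[0,0,0],[0,0,0],[0,0,0],[0,0,0],[0,0,0],[0,0,0]],"gripper":[0,0,0,0,0,-0.8,-0.8,-0.8,-0.8,-0.8,-0.8,-0.8]}' 35
```

```text
time: 16.25
position: [0.4496, 0.1621, 0.0116]
tool_rot: [0.998, 0.061, 0.001, -0.0]
ft_force: [-1.0, -0.1, 6.3]
grip_width: 0.0193
grip_force: 34.8
```

```bash
python3 -m jog '{"dp":[[0,0,-30],[0,0,-70],[0,20,-110],[10,60,-150],[20,105,-150],[30,150,-150],[40,195,-150],[60,240,-150],[80,280,-150],[80,307,-150],[80,307,-150],[80,307,-150]],"delta_rot":[[0,0,0],[0,0,0],[0,0,0],[0,0,0.06],[0,0,0.06],[0,0,0.06],[0,0,0.06],[0,0,0.06],[0,0,0.06],[0,0,0.06],[0,0,0.06],[0,0,0.06]],"gripper":[-0.8,-0.8,-0.8,-0.8,-0.8,-0.8,-0.8,-0.8,-0.8,-0.8,-0.8,-0.8]}'
python3 - <<'E'
from h import *
im,c=snap('wrist','pics/w8.png'); o=robot.get_obs(); r=R.from_quat(o['tool_rot']).as_matrix(); print('yaw',np.arctan2(r[1,0],r[0,0]),o['position'],o['grip_width'])
E
```

```text
time: 17.45
position: [0.5648, -0.133, 0.1602]
tool_rot: [1.0, 0.03, -0.001, -0.001]
ft_force: [-0.9, 0.4, -1.1]
grip_width: 0.02
grip_force: 34.8
yaw 0.061718860611940075 [ 0.56452188 -0.1320371   0.16021762] 0.019443173216316983
```

View pics/w8.png

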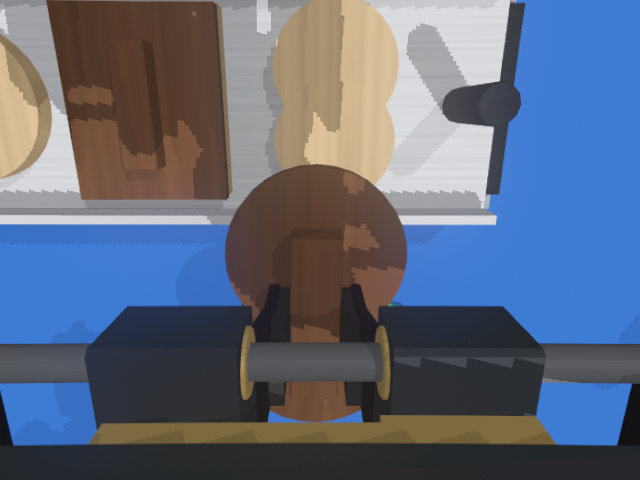

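The waisted plate is held straight, its tip at (316,164) and its flanks at (226,253) and (407,252). Behind it are the waisted block at (335,95) and the handle top at (500,103).

```bash
python3 - <<'E'
from h import *
c=cam('wrist'); o=robot.get_obs(); z=o['position'][2]-.0036; x=np.array([np.cos(.0617),np.sin(.0617),0])
t=back(c,[(316,163.5)],z)[0]; s=back(c,[(225.5,253),(407,253)],z); print(np.linalg.norm(s[0]-s[1]))
off1=t-.06*x-o['position']; off2=s.mean(0)-.022*x-o['position']; print(off1,off2)
off=(off1+off2)/2; T=np.array([.6483,-.1403]); print('target',T-off1[:2],todp(np.r_[T-off1[:2],.0606]))
E
```

```text
0.07526126364735529
[ 0.00066232 -0.00071994 -0.0036    ] [ 0.00182473 -0.00076953 -0.0036    ]
target [ 0.64763768 -0.13958006] [82.70019239 12.81158048 99.42506104]
```

```bash
python3 -m jog '{"dp":[[40,6,0],[81,12,0],[81,12,0],[81,12,40],[81,12,70],[81,12,85],[81,12,92],[81,12,92],[81,12,92],[81,12,92]],"delta_rot":[[0,0,0],[0,0,0],[0,0,0],[0,0,0],[0,0,0],[0,0,0],[0,0,0],[0,0,0],[0,0,0],[0,0,0]],"gripper":[-0.8,-0.8,-0.8,-0.8,-0.8,-0.8,-0.8,-0.8,-0.8,-0.8]}'; python3 -c "
from h import *
print(todp([.6475,-.1398,.0606]))"
```

```text
time: 18.5
position: [0.6485, -0.1404, 0.0705]
tool_rot: [1.0, 0.031, 0.002, 0.001]
ft_force: [0.0, 0.5, -0.5]
grip_width: 0.0197
grip_force: 34.8
[-0.96919389 -0.64814823  9.90605985]
```

```bash
python3 -m jog '{"dp":[[-1,-0.5,3],[-1,-0.5,6],[-1,-0.5,9],[-1,-0.5,10],[-1,-0.5,10.5],[-1,-0.5,10.5]],"delta_rot":[[0,0,0],[0,0,0],[0,0,0],[0,0,0],[0,0,0],[0,0,0]],"gripper":[-0.8,-0.8,-0.8,-0.8,-0.8,-0.8]}'
python3 -m jog '{"dp":[[0,0,0],[0,0,0],[0,0,-20],[0,0,-60],[0,0,-100],[-20,0,-130],[-20,0,-130],[-20,0,-130]],"delta_rot":[[0,0,0],[0,0,0],[0,0,0],[0,0,0],[0,0,0],[0,0,0],[0,0,0],[0,0,0]],"gripper":[0,0,0,0,1,1,1,1]}'
python3 - <<'E'
from h import *
im,c=snap('wrist','pics/w9.png')
for u,x,y,s,yaw,q in plates(im,c,.057):
    k='oblong' if s[0]>84 else 'waisted'; r,e=fit(c,q[::2],k,.057,[x/1000,y/1000,yaw]); print(k,u,np.round(s),r.round(4),e)
E
```

```text
time: 19.1
position: [0.6464, -0.1397, 0.0606]
tool_rot: [1.0, 0.031, 0.0, 0.0]
ft_force: [-2.6, 0.5, 11.4]
grip_width: 0.0197
grip_force: 34.9
time: 19.9
position: [0.6264, -0.1409, 0.1886]
tool_rot: [1.0, 0.031, 0.001, 0.0]
ft_force: [-0.4, -0.9, 0.4]
grip_width: 0.0678
grip_force: 0.0
oblong [152. 192.] [ 94. 112.] [ 0.6401 -0.027   0.0609] 0.38056396484375
waisted [315. 194.] [ 75. 119.] [ 0.6461 -0.1399  0.0399] 0.596380194618404
```

View pics/w9.png

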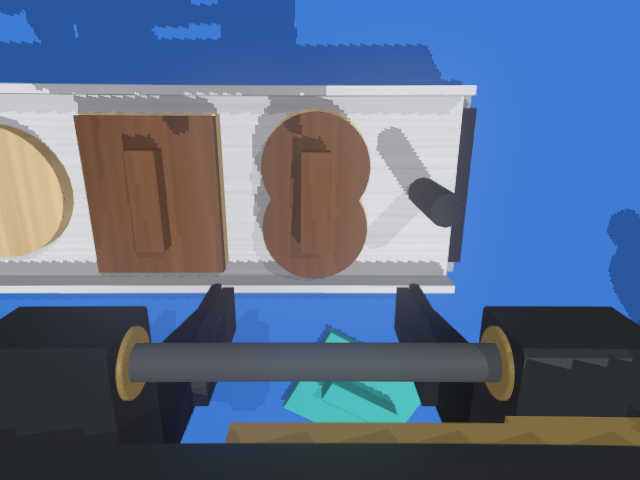

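```bash
python3 - <<'E'
from h import *
im=cv2.imread('pics/w9.png')
for x in (100,110,190,200): print('obl',x,[tuple(im[y,x]) for y in range(108,120)])
for x in (300,316,330): print('wai',x,[tuple(im[y,x]) for y in range(104,116)])
print('near', [tuple(im[y,316]) for y in range(272,284)],[tuple(im[y,150]) for y in range(266,278)])
E
```

```text
obl 100 [(np.uint8(143), np.uint8(140), np.uint8(139)), (np.uint8(144), np.uint8(140), np.uint8(139)), (np.uint8(142), np.uint8(139), np.uint8(137)), (np.uint8(142), np.uint8(139), np.uint8(137)), (np.uint8(130), np.uint8(132), np.uint8(134)), (np.uint8(110), np.uint8(137), np.uint8(157)), (np.uint8(106), np.uint8(137), np.uint8(160)), (np.uint8(70), np.uint8(92), np.uint8(119)), (np.uint8(62), np.uint8(81), np.uint8(114)), (np.uint8(62), np.uint8(83), np.uint8(116)), (np.uint8(63), np.uint8(82), np.uint8(117)), (np.uint8(62), np.uint8(81), np.uint8(115))]
obl 110 [(np.uint8(143), np.uint8(139), np.uint8(139)), (np.uint8(143), np.uint8(140), np.uint8(139)), (np.uint8(143), np.uint8(139), np.uint8(138)), (np.uint8(142), np.uint8(139), np.uint8(138)), (np.uint8(144), np.uint8(145), np.uint8(147)), (np.uint8(121), np.uint8(145), np.uint8(164)), (np.uint8(112), np.uint8(145), np.uint8(167)), (np.uint8(77), np.uint8(102), np.uint8(128)), (np.uint8(61), np.uint8(82), np.uint8(114)), (np.uint8(63), np.uint8(84), np.uint8(117)), (np.uint8(63), np.uint8(84), np.uint8(117)), (np.uint8(63), np.
[... 3267 characters left out ...]
(130)), (np.uint8(139), np.uint8(132), np.uint8(131)), (np.uint8(140), np.uint8(132), np.uint8(131)), (np.uint8(141), np.uint8(133), np.uint8(132))] [(np.uint8(73), np.uint8(89), np.uint8(125)), (np.uint8(73), np.uint8(89), np.uint8(125)), (np.uint8(74), np.uint8(89), np.uint8(125)), (np.uint8(74), np.uint8(89), np.uint8(125)), (np.uint8(75), np.uint8(90), np.uint8(125)), (np.uint8(75), np.uint8(90), np.uint8(125)), (np.uint8(96), np.uint8(105), np.uint8(128)), (np.uint8(128), np.uint8(127), np.uint8(132)), (np.uint8(138), np.uint8(133), np.uint8(132)), (np.uint8(130), np.uint8(125), np.uint8(125)), (np.uint8(134), np.uint8(129), np.uint8(129)), (np.uint8(138), np.uint8(133), np.uint8(132))]
```

Slivers of about 2 mm (waisted) and 1 mm (oblong) show at the far edge, so I will re-grip each bar and nudge the plates square.

```bash
python3 -m jog '{"dp":[[20,0,40],[20,0,80],[20,0,110],[20,0,128],[20,0,129],[20,0,129],[20,0,129],[20,0,129],[21,0,129],[22,0,129],[22,0,129],[22,0,129]],"delta_rot":[[0,0,0],[0,0,0],[0,0,0],[0,0,0],[0,0,0],[0,0,0],[0,0,0],[0,0,0],[0,0,0],[0,0,0],[0,0,0],[0,0,0]],"gripper":[0,0,0,0,-0.8,-0.8,-0.8,-0.8,-0.8,-0.8,-0.8,-0.8]}' 20
python3 -m jog '{"dp":[[0,0,0],[0,0,0],[0,0,-20],[0,0,-50],[0,-30,-50],[0,-80,-50],[0,-115,-50],[0,-115,-50],[0,-115,-20],[0,-115,0],[0,-115,0],[0,-115,0]],"delta_rot":[[0,0,0],[0,0,0],[0,0,0],[0,0,0],[0,0,0],[0,0,0],[0,0,0],[0,0,0],[0,0,0],[0,0,0],[0,0,0],[0,0,0]],"gripper":[0,0,0,0,0,0,0,0,0,0,-0.8,-0.8]}' 20
python3 -m jog '{"dp":[[0,0,0],[0,0,0],[0.5,0,0],[1,0,0],[1,0,0],[1,0,0],[1,0,0],[1,0,-20],[1,0,-60],[1,0,-100],[-19,60,-130],[-19,60,-130]],"delta_rot":[[0,0,0],[0,0,0],[0,0,0],[0,0,0],[0,0,0],[0,0,0],[0,0,0],[0,0,0],[0,0,0],[0,0,0],[0,0,0],[0,0,0]],"gripper":[-0.8,-0.8,-0.8,-0.8,-0.8,0,0,0,0,0,0.5,0.5]}' 20
cat >> h.py <<'E'
def sliver(im,c):
    """gaps (mm at plate top level) between plate and block at the far edge; wrist view"""
    for u,x,y,s,yaw,q in plates(im,c,.057):
        k='oblong' if s[0]>84 else 'waisted'; r,e=fit(c,q[::2],k,.057,[x/1000,y/1000,yaw]); print(k,u,np.round(s),r.round(4),round(e,2))
        d=np.array([np.cos(.062),np.sin(.062),0]); n=np.array([-d[1],d[0],0]); h=.056 if k=='oblong' else .06
        for off in ((-.02,.02) if k=='oblong' else (-.006,.006)):
            o=np.array([*r[:2],.057]); P=[o+d*(h+t)+n*off for t in np.arange(-.006,.007,.0005)]
            px=proj(c,P).astype(np.float32); v=cv2.remap(im,px[:,0],px[:,1],cv2.INTER_LINEAR).reshape(-1,3).astype(int)
            print('R-B:',(v[:,2]-v[:,0]).tolist(),'V:',v[:,2].tolist())
E
python3 - <<'E'
from h import *
im,c=snap('wrist','pics/w10.png'); print(c[3],robot.get_obs()['position']); sliver(im,c)
E
```

```text
time: 21.15
position: [0.6482, -0.1393, 0.059]
tool_rot: [1.0, 0.031, -0.0, -0.0]
ft_force: [-0.4, -0.3, -1.0]
grip_width: 0.0195
grip_force: 20.0
time: 22.35
position: [0.6415, -0.0254, 0.0592]
tool_rot: [1.0, 0.031, 0.0, 0.0]
ft_force: [0.1, -0.0, 0.8]
grip_width: 0.0343
grip_force: 0.0
time: 23.55
position: [0.6275, -0.0881, 0.1924]
tool_rot: [1.0, 0.031, 0.003, 0.002]
ft_force: [-0.1, -0.6, 0.1]
grip_width: 0.0526
grip_force: 0.0
[ 0.70709766 -0.08276597  0.35520881] [ 0.62687579 -0.0903507   0.1924162 ]
oblong [227. 197.] [ 92. 111.] [ 0.6409 -0.0255  0.0631] 0.57
R-B: [49, 50, 50, 50, 50, 50, 49, 49, 49, 49, 49, 47, 37, 43, 22, -3, -5, -5, -5, -5, -5, -4, -4, -5, -4, -4] V: [126, 126, 126, 126, 126, 126, 126, 126, 126, 126, 126, 125, 121, 140, 142, 137, 137, 137, 138, 138, 137, 136, 135, 134, 135, 135]
R-B: [50, 49, 49, 45, 34, 30, 29, 29, 28, 28, 28, 33, 45, 48, 24, 3, -4, -4, -5, -5, -5, -5, -5, -5, -5, -5] V: [122, 122, 121, 115, 98, 93, 91, 91, 90, 91, 91, 107, 140, 155, 149, 141, 138, 138, 138, 138, 138, 138, 138, 137, 137, 137]
waisted [387. 197.] [ 75. 119.] [ 0.6486 -0.1393  0.0585] 0.52
R-B: [48, 48, 48, 47, 47, 47, 47, 47, 46, 46, 44, 18, -2, -5, -6, -5, -5, -6, -6, -6, -6, -7, -7, -6, -6, -6] V: [130, 130, 129, 129, 130, 129, 129, 129, 129, 129, 130, 133, 137, 139, 138, 138, 138, 138, 139, 139, 138, 137, 138, 141, 141, 140]
R-B: [46, 46, 46, 45, 45, 46, 46, 46, 46, 45, 40, 18, -4, -6, -6, -5, -5, -5, -7, -7, -7, -6, -5, -6, -7, -7] V: [125, 126, 126, 125, 125, 125, 126, 126, 126, 126, 119, 125, 134, 136, 136, 137, 137, 138, 138, 138, 137, 137, 139, 140, 140, 139]
```

Both plates are now flush to within about 1 mm. Next I measure the press knob.

```bash
python3 -m jog '{"dp":[[-10,0,-40],[-20,-30,-80],[-40,-70,-110],[-62,-115,-130],[-62,-160,-150],[-62,-205,-170],[-62,-250,-190],[-62,-294,-210],[-62,-294,-228],[-62,-294,-228],[-62,-294,-228],[-62,-294,-228]],"delta_rot":[[0,0,0],[0,0,0],[0,0,0],[0,0,0],[0,0,0],[0,0,0],[0,0,0],[0,0,0],[0,0,0],[0,0,0],[0,0,0],[0,0,0]],"gripper":[-1,-1,-1,-1,-1,-1,-1,-1,-1,-1,-1,-1]}'
python3 - <<'E'
from h import *
im,c=snap('wrist','pics/w11.png'); print(c[3]); print(robot.search_frame('plunger_top','wrist')[:2])
g=cv2.cvtColor(im,cv2.COLOR_BGR2GRAY); m=(g<60).astype(np.uint8); m[300:]=0
n,l,st,ce=cv2.connectedComponentsWithStats(m)
for i in range(1,n):
    if st[i,4]>150: print(st[i],ce[i],back(c,[ce[i]],.203).round(4))
E
```

```text
time: 24.8
position: [0.5453, 0.2029, 0.4151]
tool_rot: [1.0, 0.03, -0.002, 0.0]
ft_force: [-0.9, -0.9, -0.5]
grip_width: 0.0011
grip_force: 0.0
[0.62652412 0.20781417 0.57708527]
[{'rect': [283.5, 78.4, 339.4, 134.9], 'score': 0.77}]
[  43   53   32  102 1404] [ 58.50854701 102.72649573] [[0.6165 0.4207 0.203 ]]
[574  59  25  89 217] [582.04608295 102.79262673] [[ 0.6426 -0.0155  0.203 ]]
[601  72  21  64 535] [610.87476636 103.38130841] [[ 0.6433 -0.0392  0.203 ]]
[320 284  19  16 177] [330.96045198 292.9039548 ] [[0.4569 0.1813 0.203 ]]
```

View pics/w11.png

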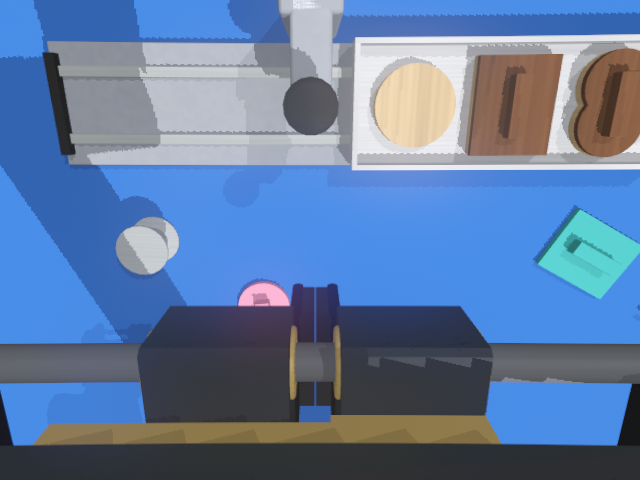

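The knob is at (311,106), straight above the bed, with round, oblong and waisted blocks at (415,104), (517,105) and (612,103). No round plate is anywhere in view, and the spool is at (145,248).

```bash
python3 - <<'E'
from h import *
c=cam('wrist'); im=cv2.imread('pics/w11.png')
k=back(c,[(311,106.3),(283.5,106),(338.5,106)],.203); print(k.round(4))
report(im,c)
m=pale(im)
for u,x,y,s,yaw,q in plates(im,c,.049,m): print(u,x,y,s)
E
```

```text
[[0.6277 0.2103 0.203 ]
 [0.6266 0.2335 0.203 ]
 [0.6293 0.1871 0.203 ]]
plate oblong [514. 104.] [104. 122.] [ 0.647  -0.0413  0.0672] deg 3.85 err 7.6
plate waisted [611. 102.] [ 80. 130.] [ 0.6551 -0.1674  0.1141] deg 6.54 err 2.54
block oblong [414. 105.] [94. 96.] [ 0.6364  0.0982 -1.6234] deg -93.01 err 4.64
[414. 105.] 635.9100952148438 88.35707092285156 [93.79914093017578, 96.48155212402344]
```

```bash
python3 -c "
from h import *
print(robot.get_obs()['q'].round(3))"
python3 -m jog '{"dp":[[10,40,0],[20,80,0],[30,120,0],[40,160,0],[50,200,0],[60,240,0],[70,280,20],[84,320,60],[84,360,90],[84,400,110],[84,428,110],[84,428,110]],"delta_rot":[[0,0,0.14],[0,0,0.28],[0,0,0.42],[0,0,0.56],[0,0,0.7],[0,0,0.84],[0,0,0.98],[0,0,1.12],[0,0,1.26],[0,0,1.4],[0,0,1.5],[0,0,1.57]],"gripper":[0,0,0,0,0,0,0,0,0,0,0,0]}'
python3 - <<'E'
from h import *
im,c=snap('wrist','pics/w12.png'); o=robot.get_obs(); r=R.from_quat(o['tool_rot']).as_matrix(); print('yaw',np.arctan2(r[1,0],r[0,0]),o['position'],o['q'].round(2)); print(robot.search_frame('handle','wrist')[:2],todp([.656,-.2195,.2]))
g=cv2.cvtColor(im,cv2.COLOR_BGR2GRAY); m=(g<60).astype(np.uint8); m[290:]=0
n,l,st,ce=cv2.connectedComponentsWithStats(m)
for i in range(1,n):
    if st[i,4]>150: print(st[i],ce[i],back(c,[ce[i]],.1).round(4))
E
```

```text
[0.164 0.312 1.256 0.    1.577 1.675]
time: 26.1
position: [0.6546, -0.224, 0.3037]
tool_rot: [0.725, -0.688, -0.002, 0.001]
ft_force: [0.0, -0.5, -0.1]
grip_width: 0.0436
grip_force: 0.0
yaw -1.5185515421518307 [ 0.65483227 -0.22183661  0.30461029] [-0.49  0.56  1.15 -0.    1.44  2.6 ]
[{'rect': [240.1, 166.6, 392.6, 425.6], 'score': 0.72}, {'rect': [259.4, 238.3, 371.8, 309.4], 'score': 0.4}] [ -0.5353302   -1.18813583 105.39396123]
```

```bash
python3 -m jog '{"dp":[[0,0,0],[0,0,0],[0,0,0],[0,0,0],[0,0,0],[0,0,0],[0,0,0],[0,0,0],[0,0,0],[0,0,0],[0,0,0],[0,0,0]],"delta_rot":[[0,0,-0.14],[0,0,-0.28],[0,0,-0.42],[0,0,-0.56],[0,0,-0.7],[0,0,-0.84],[0,0,-0.98],[0,0,-1.12],[0,0,-1.26],[0,0,-1.4],[0,0,-1.54],[0,0,-1.57]],"gripper":[0,0,0,0,0,0,0,0,0,0,0,0]}'
python3 -m jog '{"dp":[[0,0,0],[0,0,0],[0,0,0],[0,0,0],[0,0,0],[0,0,0],[0,0,0],[0,0,0],[0,0,0],[0,0,0],[0,0,0],[0,0,0]],"delta_rot":[[0,0,-0.14],[0,0,-0.28],[0,0,-0.42],[0,0,-0.56],[0,0,-0.7],[0,0,-0.84],[0,0,-0.98],[0,0,-1.12],[0,0,-1.26],[0,0,-1.4],[0,0,-1.54],[0,0,-1.57]],"gripper":[0,0,0,0,0,0,0,0,0,0,0,0]}'
python3 - <<'E'
from h import *
im,c=snap('wrist','pics/w12.png'); o=robot.get_obs(); r=R.from_quat(o['tool_rot']).as_matrix(); print('yaw',np.arctan2(r[1,0],r[0,0]),o['position'],o['q'].round(2)); print(robot.search_frame('handle','wrist')[:2],todp([.656,-.2195,.2]))
g=cv2.cvtColor(im,cv2.COLOR_BGR2GRAY); m=(g<70).astype(np.uint8)
n,l,st,ce=cv2.connectedComponentsWithStats(m)
for i in range(1,n):
    if st[i,4]>150: print(st[i],ce[i],back(c,[ce[i]],.1).round(4))
E
```

```text
time: 27.4
position: [0.6558, -0.2173, 0.3071]
tool_rot: [0.999, 0.034, -0.0, -0.0]
ft_force: [-0.3, -0.3, 0.3]
grip_width: 0.0438
grip_force: 0.0
time: 28.6
position: [0.6558, -0.2174, 0.3071]
tool_rot: [0.683, 0.73, 0.0, -0.0]
ft_force: [-0.2, 0.7, 0.6]
grip_width: 0.0437
grip_force: 0.0
yaw 1.636174287004456 [ 0.65581971 -0.21742239  0.30714864] [-0.48  0.55  1.15  0.    1.45 -0.55]
[] [-2.08178455e+00  7.18690676e-02  1.07143189e+02]
[ 203  284   61   59 2229] [241.0013459  319.24495289] [[ 0.5928 -0.3374  0.1   ]]
[ 367  284   60   59 2206] [388.6387126  319.14279238] [[ 0.7359 -0.3279  0.1   ]]
[    0   307   640   173 44683] [231.40353154 422.06866146] [[ 0.5849 -0.4577  0.1   ]]
[  379   307   261   115 18430] [511.02457949 366.01497558] [[ 0.8638 -0.3713  0.1   ]]
```

View pics/w12.png

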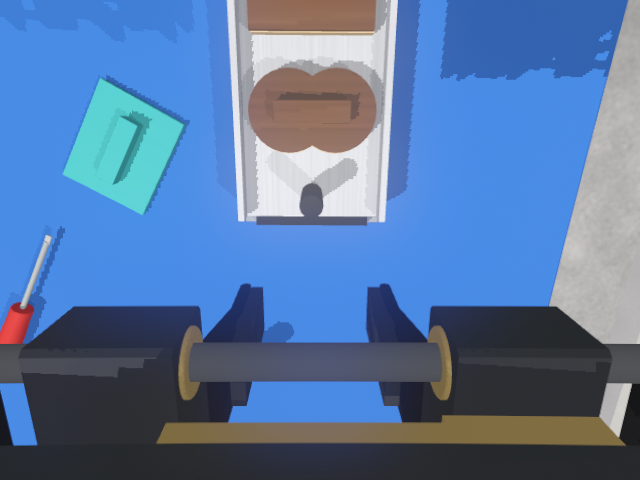

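The handle top is at about (312,207) and the waisted plate is flush at (312,110). The turquoise plate at (125,145) and the screwdriver are well aside.

```bash
python3 - <<'E'
from h import *
c=cam('wrist'); p=back(c,[(312,207)],.1)[0]; print(p); print(todp([p[0],p[1],.07]))
E
```

```text
[ 0.65445724 -0.2216445   0.1       ]
[ -4.18966506  -1.55458507 237.14276808]
```

```bash
python3 -m jog '{"dp":[[-4,-1,50],[-4,-1,100],[-4,-1,150],[-4,-1,190],[-4,-1,220],[-4,-1,236],[-4,-1,236],[-4,-1,236],[-4,-1,236],[-4,-1,236],[-4,-1,236],[-4,-1,236]],"delta_rot":[[0,0,0],[0,0,0],[0,0,0],[0,0,0],[0,0,0],[0,0,0],[0,0,0],[0,0,0],[0,0,0],[0,0,0],[0,0,0],[0,0,0]],"gripper":[0.2,0.2,0.2,0.2,0,0,-0.7,-0.7,-0.7,-0.7,-0.7,-0.7]}' 30
python3 -m jog '{"dp":[[-2,0,0],[-4,0,0],[-6,0,0],[-6,0,0]],"delta_rot":[[0,0,0],[0,0,0],[0,0,0],[0,0,0]],"gripper":[-0.7,-0.7,-0.7,-0.7]}'
```

```text
time: 29.9
position: [0.6527, -0.223, 0.0732]
tool_rot: [0.685, 0.729, -0.002, -0.002]
ft_force: [-7.8, -2.9, 3.2]
grip_width: 0.0211
grip_force: 30.0
time: 30.3
position: [0.6527, -0.2251, 0.0732]
tool_rot: [0.685, 0.728, -0.0, -0.004]
ft_force: [-7.2, 6.6, 4.9]
grip_width: 0.0212
grip_force: 30.0
```

```bash
python3 -m jog '{"dp":[[5,-1,0],[15,-2,0],[28,-2,0],[43,-2,0],[58,-2,0],[73,-2,0],[88,-2,0],[103,-2,0],[118,-2,0],[133,-2,0],[146,-2,0],[156,-2,0]],"delta_rot":[[0,0,0],[0,0,0],[0,0,0],[0,0,0],[0,0,0],[0,0,0],[0,0,0],[0,0,0],[0,0,0],[0,0,0],[0,0,0],[0,0,0]],"gripper":[-0.7,-0.7,-0.7,-0.7,-0.7,-0.7,-0.7,-0.7,-0.7,-0.7,-0.7,-0.7]}'
python3 -m jog '{"dp":[[10,0,0],[22,0,0],[37,0,0],[52,0,0],[65,0,0],[75,0,0],[82,0,0],[86,0,0],[86,0,0],[86,0,0]],"delta_rot":[[0,0,0],[0,0,0],[0,0,0],[0,0,0],[0,0,0],[0,0,0],[0,0,0],[0,0,0],[0,0,0],[0,0,0]],"gripper":[-0.7,-0.7,-0.7,-0.7,-0.7,-0.7,-0.7,-0.7,-0.7,-0.7]}'
```

```text
time: 31.5
position: [0.6436, -0.0723, 0.0732]
tool_rot: [0.685, 0.729, -0.001, 0.0]
ft_force: [-4.4, -3.1, 5.6]
grip_width: 0.0214
grip_force: 30.0
time: 32.5
position: [0.6383, 0.0144, 0.0731]
tool_rot: [0.685, 0.729, 0.0, -0.001]
ft_force: [-4.1, 0.2, 6.2]
grip_width: 0.0213
grip_force: 30.0
```

```bash
python3 -m jog '{"dp":[[0,0,0],[0,0,0],[0,0,0],[0,0,-20],[0,0,-60],[0,0,-110],[0,0,-160],[0,0,-200],[0,0,-230],[0,0,-230],[0,0,-230]],"delta_rot":[[0,0,0],[0,0,0],[0,0,0],[0,0,0],[0,0,0],[0,0,0],[0,0,0],[0,0,0],[0,0,0],[0,0,0],[0,0,0]],"gripper":[0.2,0.2,0.2,0.2,0.2,0.2,-1,-1,-1,-1,-1]}'
python3 - <<'E'
from h import *
im,c=snap('wrist','pics/w13.png'); print(c[3])
for u,x,y,s,yaw,q in plates(im,c,.057):
    k='oblong' if s[0]>84 else 'waisted'; r,e=fit(c,q[::2],k,.057,[x/1000,y/1000,.062]); print(k,u,np.round(s),r.round(4),e)
print(robot.search_frame('plunger_top','wrist')[:2],todp([.6277,.2105,.22]))
E
```

```text
time: 33.6
position: [0.6394, 0.0134, 0.3018]
tool_rot: [0.685, 0.728, 0.001, 0.001]
ft_force: [0.0, -0.2, -0.3]
grip_width: 0.02
grip_force: 0.0
[0.63442461 0.09361305 0.46417563]
waisted [313. 102.] [ 75. 119.] [0.6348 0.0972 0.0696] 0.9130519028728002
waisted [312.  10.] [ 15. 112.] [0.6238 0.2018 0.0579] 5.8364872601975195
[{'rect': [228.1, 2.7, 449.9, 412.9], 'score': 0.53}] [197.25901794   1.84135073  79.55400238]
```

View pics/w13.png

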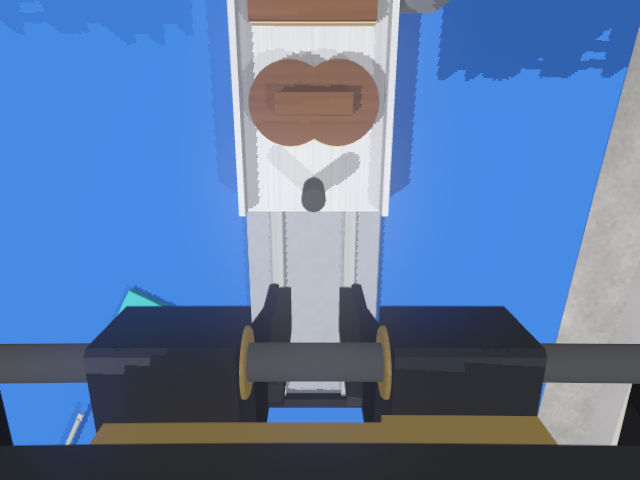

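The waisted plate is flush at (313,102). The oblong plate's near edge at (313,22) now lies under the press, within about 2 mm of centre.

```bash
python3 -m jog '{"dp":[[40,1,0],[80,2,0],[120,2,0],[160,2,0],[197,2,20],[197,2,50],[197,2,75],[197,2,75],[197,2,75]],"delta_rot":[[0,0,0],[0,0,0],[0,0,0],[0,0,0],[0,0,0],[0,0,0],[0,0,0],[0,0,0],[0,0,0]],"gripper":[-1,-1,-1,-1,-1,-1,-1,-1,-1]}'
python3 -c "
from h import *
print(todp([.6277,.2105,.167]))"
```

```text
time: 34.6
position: [0.6284, 0.2099, 0.2246]
tool_rot: [0.685, 0.728, -0.001, -0.001]
ft_force: [-0.5, -0.3, 1.0]
grip_width: 0.0004
grip_force: 0.0
[ 0.68879419 -0.4534229  57.6251884 ]
```

```bash
python3 -m jog '{"dp":[[0,0,12],[0,0,20],[0,0,27],[0,0,34],[0,0,41],[0,0,47],[0,0,52],[0,0,55],[0,0,57],[0,0,58]],"delta_rot":[[0,0,0],[0,0,0],[0,0,0],[0,0,0],[0,0,0],[0,0,0],[0,0,0],[0,0,0],[0,0,0],[0,0,0]],"gripper":[-1,-1,-1,-1,-1,-1,-1,-1,-1,-1]}'
```

```text
time: 35.6
position: [0.6293, 0.2098, 0.1694]
tool_rot: [0.685, 0.728, 0.0, 0.001]
ft_force: [-2.4, -2.4, 8.8]
grip_width: 0.0005
grip_force: 4.5
```

```bash
python3 -m jog '{"dp":[[0,0,1],[0,0,2],[0,0,3],[0,0,4],[0,0,4]],"delta_rot":[[0,0,0],[0,0,0],[0,0,0],[0,0,0],[0,0,0]],"gripper":[-1,-1,-1,-1,-1]}'
```

```text
time: 36.1
position: [0.6294, 0.2098, 0.1674]
tool_rot: [0.685, 0.728, 0.0, 0.001]
ft_force: [-3.7, -2.9, 14.1]
grip_width: 0.0008
grip_force: 7.4
```

```bash
python3 -m jog '{"dp":[[0,0,1],[0,0,2],[0,0,3],[0,0,3],[0,0,3],[0,0,3],[0,0,3],[0,0,3],[0,0,3],[0,0,3],[0,0,3],[0,0,3]],"delta_rot":[[0,0,0],[0,0,0],[0,0,0],[0,0,0],[0,0,0],[0,0,0],[0,0,0],[0,0,0],[0,0,0],[0,0,0],[0,0,0],[0,0,0]],"gripper":[-1,-1,-1,-1,-1,-1,-1,-1,-1,-1,-1,-1]}'
python3 -m jog '{"dp":[[0,0,0],[0,0,0],[0,0,0],[0,0,-10],[0,0,-20],[0,0,-30],[0,0,-45],[0,0,-70],[0,0,-100],[-50,0,-140],[-100,0,-140],[-150,0,-140]],"delta_rot":[[0,0,0],[0,0,0],[0,0,0],[0,0,0],[0,0,0],[0,0,0],[0,0,0],[0,0,0],[0,0,0],[0,0,0],[0,0,0],[0,0,0]],"gripper":[-1,-1,-1,-1,-1,-1,-1,-1,-1,-1,0,0]}'
python3 -m jog '{"dp":[[-48,0,0],[-48,0,0],[-48,0,0]],"delta_rot":[[0,0,0],[0,0,0],[0,0,0]],"gripper":[0,0,0]}'
python3 - <<'E'
from h import *
im,c=snap('wrist','pics/w14.png'); o=robot.get_obs()
for u,x,y,s,yaw,q in plates(im,c,.057):
    k='oblong' if s[0]>84 else 'waisted'; r,e=fit(c,q[::2],k,.057,[x/1000,y/1000,.062]); print(k,u,np.round(s),r.round(4),e)
print(o['position'],todp([.6383,.0142,.0730]))
E
```

```text
time: 37.3
position: [0.6294, 0.2098, 0.1672]
tool_rot: [0.685, 0.729, 0.001, 0.001]
ft_force: [-7.9, -4.6, 26.7]
grip_width: 0.0005
grip_force: 13.0
time: 38.5
position: [0.6381, 0.0718, 0.3024]
tool_rot: [0.684, 0.729, 0.001, 0.001]
ft_force: [-0.1, -0.6, 0.5]
grip_width: 0.0096
grip_force: 0.0
time: 38.8
position: [0.6401, 0.0231, 0.3]
tool_rot: [0.686, 0.727, -0.0, -0.001]
ft_force: [-0.3, 1.0, 0.2]
grip_width: 0.0325
grip_force: 0.0
waisted [313. 113.] [ 75. 118.] [0.6346 0.0971 0.0638] 0.9425030951241062
waisted [311.  16.] [ 25. 112.] [0.63   0.196  0.3625] 8.558550165742382
[0.64001092 0.02431809 0.3000663 ] [-10.40621026  -1.92931783 227.05153037]
```

```bash
python3 -m jog '{"dp":[[-10,-2,50],[-10,-2,100],[-10,-2,150],[-10,-2,190],[-10,-2,215],[-10,-2,227],[-10,-2,227],[-10,-2,227],[-10,-2,227],[-10,-2,227],[-10,-2,227]],"delta_rot":[[0,0,0],[0,0,0],[0,0,0],[0,0,0],[0,0,0],[0,0,0],[0,0,0],[0,0,0],[0,0,0],[0,0,0],[0,0,0]],"gripper":[0.2,0.2,0.2,0.2,0.1,0,-0.7,-0.7,-0.7,-0.7,-0.7]}' 30
python3 -m jog '{"dp":[[5,0,0],[15,0,0],[28,0,0],[43,0,0],[58,0,0],[73,0,0],[88,0,0],[100,0,0],[109,0,0],[114,0,0],[115,0,0],[115,0,0]],"delta_rot":[[0,0,0],[0,0,0],[0,0,0],[0,0,0],[0,0,0],[0,0,0],[0,0,0],[0,0,0],[0,0,0],[0,0,0],[0,0,0],[0,0,0]],"gripper":[-0.7,-0.7,-0.7,-0.7,-0.7,-0.7,-0.7,-0.7,-0.7,-0.7,-0.7,-0.7]}'
```

```text
time: 39.95
position: [0.6383, 0.0139, 0.0757]
tool_rot: [0.685, 0.728, -0.0, -0.0]
ft_force: [-3.4, 0.4, 5.5]
grip_width: 0.0213
grip_force: 30.0
time: 41.15
position: [0.6314, 0.1286, 0.0757]
tool_rot: [0.685, 0.729, -0.0, -0.0]
ft_force: [-3.5, -1.5, 5.6]
grip_width: 0.021
grip_force: 30.0
```

```bash
python3 -m jog '{"dp":[[0,0,0],[0,0,0],[0,0,0],[0,0,-20],[0,0,-60],[0,0,-110],[0,0,-160],[0,0,-200],[-40,0,-230],[-80,0,-230],[-100,0,-230],[-100,0,-230]],"delta_rot":[[0,0,0],[0,0,0],[0,0,0],[0,0,0],[0,0,0],[0,0,0],[0,0,0],[0,0,0],[0,0,0],[0,0,0],[0,0,0],[0,0,0]],"gripper":[0.2,0.2,0.2,0.2,0.2,0.2,-1,-1,-1,-1,-1,-1]}'
python3 - <<'E'
from h import *
im,c=snap('wrist','pics/w15.png'); snap('scene','pics/s2.png');o=robot.get_obs(); print(o['position'],c[3])
for u,x,y,s,yaw,q in plates(im,c,.057):
    k='oblong' if s[0]>84 else 'waisted'; r,e=fit(c,q[::2],k,.057,[x/1000,y/1000,.062]); print(k,u,np.round(s),r.round(4),e)
print(todp([.628,.2102,.224]))
a=cv2.imread('pics/w15.png'); b=cv2.imread('pics/s2.png')[190:350,240:540]; b=cv2.resize(b,(600,320))[:, :]; a=a[:240]; v=np.zeros((560,640,3),np.uint8); v[:240]=a; v[240:,:600]=b; cv2.imwrite('pics/v15.png',v)
E
```

```text
time: 42.35
position: [0.6387, 0.0257, 0.3043]
tool_rot: [0.687, 0.727, 0.0, 0.001]
ft_force: [-0.0, 0.1, -0.7]
grip_width: 0.012
grip_force: 0.0
[0.63805532 0.02874694 0.30368747] [0.6341216  0.10612974 0.46653621]
waisted [313.  10.] [ 20. 107.] [0.6277 0.212  0.0663] 0.9987894432703941
[181.65385744   0.82401431  79.85994962]
```

View pics/v15.png

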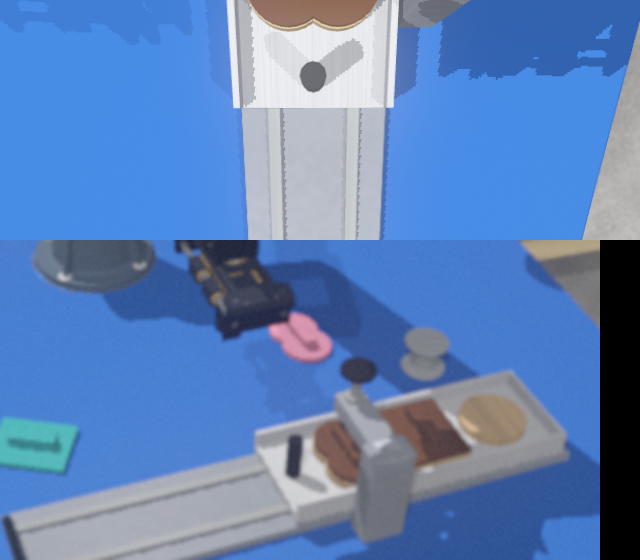

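The waisted plate is under the foot, with both plates flush. That picture was one more than the 14 allowed, so I will work from numbers only from here.

```bash
python3 -m jog '{"dp":[[40,1,0],[80,1,0],[120,1,0],[160,1,0],[181,1,20],[181,1,50],[181,1,78],[181,1,78],[181,1,78]],"delta_rot":[[0,0,0],[0,0,0],[0,0,0],[0,0,0],[0,0,0],[0,0,0],[0,0,0],[0,0,0],[0,0,0]],"gripper":[-1,-1,-1,-1,-1,-1,-1,-1,-1]}'
python3 -c "
from h import *
print(todp([.628,.2102,.167]))"
```

```text
time: 43.35
position: [0.6277, 0.2107, 0.2257]
tool_rot: [0.685, 0.729, -0.0, -0.0]
ft_force: [0.4, 0.1, 0.4]
grip_width: 0.0007
grip_force: 0.0
[-0.49090725  0.37794198 58.70456312]
```

```bash
python3 -m jog '{"dp":[[0,0,12],[0,0,20],[0,0,27],[0,0,34],[0,0,41],[0,0,47],[0,0,52],[0,0,56],[0,0,60],[0,0,63],[0,0,65],[0,0,66]],"delta_rot":[[0,0,0],[0,0,0],[0,0,0],[0,0,0],[0,0,0],[0,0,0],[0,0,0],[0,0,0],[0,0,0],[0,0,0],[0,0,0],[0,0,0]],"gripper":[-1,-1,-1,-1,-1,-1,-1,-1,-1,-1,-1,-1]}'
python3 -m jog '{"dp":[[0,0,0],[0,0,0],[0,0,0],[0,0,0],[0,0,0],[0,0,0],[0,0,0],[0,0,0],[0,0,0],[0,0,0],[0,0,0],[0,0,0]],"delta_rot":[[0,0,0],[0,0,0],[0,0,0],[0,0,0],[0,0,0],[0,0,0],[0,0,0],[0,0,0],[0,0,0],[0,0,0],[0,0,0],[0,0,0]],"gripper":[-1,-1,-1,-1,-1,-1,-1,-1,-1,-1,-1,-1]}'
```

```text
time: 44.55
position: [0.6286, 0.2095, 0.1671]
tool_rot: [0.685, 0.729, 0.001, 0.001]
ft_force: [-10.5, -2.7, 35.6]
grip_width: 0.0007
grip_force: 17.7
time: 45.75
position: [0.6286, 0.2095, 0.1671]
tool_rot: [0.685, 0.729, 0.001, 0.001]
ft_force: [-10.0, -2.7, 31.5]
grip_width: 0.0004
grip_force: 15.6
```

```bash
python3 -m jog '{"dp":[[0,0,-10],[0,0,-20],[0,0,-30],[0,0,-45],[0,0,-70],[0,0,-110],[-40,0,-140],[-82,0,-140],[-82,0,-140],[-82,0,-140]],"delta_rot":[[0,0,0],[0,0,0],[0,0,0],[0,0,0],[0,0,0],[0,0,0],[0,0,0],[0,0,0],[0,0,0],[0,0,0]],"gripper":[-1,-1,-1,-1,-1,-1,0,0.2,0.2,0.2]}'
python3 -c "
from h import *
print(todp([.6314,.1286,.0755]))"
```

```text
time: 46.75
position: [0.6325, 0.1267, 0.2988]
tool_rot: [0.686, 0.728, -0.001, -0.001]
ft_force: [0.1, -0.5, -0.3]
grip_width: 0.0246
grip_force: 0.0
[  1.81988367  -0.37796835 223.35087463]
```

```bash
python3 -m jog '{"dp":[[1,0,0],[2,0,40],[2,0,90],[2,0,130],[2,0,170],[2,0,205],[2,0,223],[2,0,223],[2,0,223],[2,0,223],[2,0,223],[2,0,223]],"delta_rot":[[0,0,0],[0,0,0],[0,0,0],[0,0,0],[0,0,0],[0,0,0],[0,0,0],[0,0,0],[0,0,0],[0,0,0],[0,0,0],[0,0,0]],"gripper":[0.2,0.2,0.2,0.2,0.2,0.2,0.2,-0.7,-0.7,-0.7,-0.7,-0.7]}' 30
python3 -m jog '{"dp":[[-5,0,0],[-15,0,0],[-28,0,0],[-43,0,0],[-58,0,0],[-75,0,0],[-92,0,0],[-109,0,0],[-126,0,0],[-143,0,0],[-156,0,0],[-165,0,0]],"delta_rot":[[0,0,0],[0,0,0],[0,0,0],[0,0,0],[0,0,0],[0,0,0],[0,0,0],[0,0,0],[0,0,0],[0,0,0],[0,0,0],[0,0,0]],"gripper":[-0.7,-0.7,-0.7,-0.7,-0.7,-0.7,-0.7,-0.7,-0.7,-0.7,-0.7,-0.7]}'
python3 -m jog '{"dp":[[-10,0,0],[-22,0,0],[-37,0,0],[-54,0,0],[-71,0,0],[-88,0,0],[-105,0,0],[-122,0,0],[-139,0,0],[-153,0,0],[-163,0,0],[-170,0,0]],"delta_rot":[[0,0,0],[0,0,0],[0,0,0],[0,0,0],[0,0,0],[0,0,0],[0,0,0],[0,0,0],[0,0,0],[0,0,0],[0,0,0],[0,0,0]],"gripper":[-0.7,-0.7,-0.7,-0.7,-0.7,-0.7,-0.7,-0.7,-0.7,-0.7,-0.7,-0.7]}'
```

```text
time: 47.95
position: [0.6313, 0.1298, 0.0782]
tool_rot: [0.685, 0.728, -0.001, -0.001]
ft_force: [-4.3, 0.5, 4.2]
grip_width: 0.0213
grip_force: 30.0
time: 49.15
position: [0.6413, -0.0352, 0.0783]
tool_rot: [0.685, 0.728, -0.001, -0.002]
ft_force: [-4.5, 2.9, 5.6]
grip_width: 0.0211
grip_force: 30.0
time: 50.35
position: [0.6515, -0.2049, 0.0783]
tool_rot: [0.685, 0.728, -0.001, -0.002]
ft_force: [-4.2, 2.6, 5.3]
grip_width: 0.0214
grip_force: 30.0
```

```bash
python3 -m jog '{"dp":[[-4,0,0],[-8,0,0],[-12,0,0],[-15,0,0],[-17,0,0],[-19,0,0],[-21,0,0],[-23,0,0],[-25,0,0],[-26,0,0]],"delta_rot":[[0,0,0],[0,0,0],[0,0,0],[0,0,0],[0,0,0],[0,0,0],[0,0,0],[0,0,0],[0,0,0],[0,0,0]],"gripper":[-0.7,-0.7,-0.7,-0.7,-0.7,-0.7,-0.7,-0.7,-0.7,-0.7]}'
```

```text
time: 51.35
position: [0.6526, -0.2245, 0.0782]
tool_rot: [0.686, 0.728, 0.002, -0.006]
ft_force: [-3.6, 14.5, 9.0]
grip_width: 0.0213
grip_force: 30.0
```

```bash
python3 -m jog '{"dp":[[0,0,0],[0,0,0],[0,0,0],[0,0,0],[0,0,-20],[0,0,-60],[0,0,-100],[0,0,-150],[0,0,-200],[0,0,-230],[0,0,-230],[0,0,-230]],"delta_rot":[[0,0,0],[0,0,0],[0,0,0],[0,0,0],[0,0,0],[0,0,0],[0,0,0],[0,0,0],[0,0,0],[0,0,0],[0,0,0],[0,0,0]],"gripper":[0.2,0.2,0.2,0.2,0.2,0.2,0.2,0.2,0.2,0.2,0.2,0.2]}'
python3 -m jog '{"dp":[[0,-20,0],[20,-30,0],[40,-30,0],[60,-30,0],[70,-30,0],[70,-30,0],[70,-30,0]],"delta_rot":[[0,0,0],[0,0,0],[0,0,0],[0,0,0],[0,0,0],[0,0,0],[0,0,0]],"gripper":[0.2,0.2,0.2,0.2,0.2,0.2,0.2]}'
python3 - <<'E'
from h import *
im,c=snap('wrist','pics/w16.png'); o=robot.get_obs(); print(o['position'])
for u,x,y,s,yaw,q in plates(im,c,.057):
    k='oblong' if s[0]>84 else 'waisted'; r,e=fit(c,q[::2],k,.057,[x/1000,y/1000,.062]); print(k,u,np.round(s),r.round(4),e)
s=robot.camera('side'); print(robot.search_frame('plunger_top','side')[:2])
m=pale(im)
for u,x,y,s,yaw,q in plates(im,c,.049,m): print('pale',u,x,y,s)
# handle top, nadir-side dark blob
g=cv2.cvtColor(im,cv2.COLOR_BGR2GRAY); mm=(g<90).astype(np.uint8); mm[285:]=0
n,l,st,ce=cv2.connectedComponentsWithStats(mm)
for i in range(1,n):
    if st[i,4]>150: print(st[i],ce[i],back(c,[ce[i]],.1).round(4))
E
```

```text
time: 52.55
position: [0.655, -0.2311, 0.3077]
tool_rot: [0.685, 0.728, 0.0, 0.001]
ft_force: [0.1, -0.4, -1.3]
grip_width: 0.0523
grip_force: 0.0
time: 53.25
position: [0.6213, -0.1625, 0.3069]
tool_rot: [0.685, 0.729, -0.0, 0.0]
ft_force: [0.0, 0.2, 0.2]
grip_width: 0.0523
grip_force: 0.0
[ 0.62123819 -0.16292196  0.30688888]
waisted [343. 173.] [ 75. 118.] [ 0.6486 -0.1422  0.0687] 0.8682182261075726
waisted [345.  48.] [ 81. 112.] [ 0.6419 -0.0327  0.2593] 4.502327966078626
[{'rect': [281.2, 175.1, 294.9, 207.6], 'score': 0.55}]
[311  24  85  29 544] [361.96507353  30.94669118] [[ 0.651  -0.0224  0.1   ]]
[309 157  72   9 478] [345.19246862 161.88493724] [[ 0.6464 -0.1252  0.1   ]]
[333 239  21  26 248] [342.40322581 251.61693548] [[ 0.6506 -0.2072  0.1   ]]
```

```bash
python3 -m jog '{"dp":[[30,10,0],[60,20,0],[90,20,0],[90,20,0],[90,20,0]],"delta_rot":[[0,0,0],[0,0,0],[0,0,0],[0,0,0],[0,0,0]],"gripper":[0.2,0.2,0.2,0.2,0.2]}'
python3 - <<'E'
from h import *
im,c=snap('wrist','pics/w17.png'); print(c[3])
for u,x,y,s,yaw,q in plates(im,c,.057):
    k='oblong' if s[0]>84 else 'waisted'; r,e=fit(c,q[::2],k,.057,[x/1000,y/1000,.062]); print(k,u,np.round(s),r.round(4),e)
for u,x,y,s,yaw,q in plates(im,c,.049,pale(im)): print('pale',u,x,y,s)
n=robot.camera('scene')
a=cv2.imread('pics/scene0.png'); 
S=cam('scene')
# knob back up: compare dark blob near (419,255)
for nm,i in (('before',a),('after',n[:,:,::-1])):
    g=cv2.cvtColor(np.ascontiguousarray(i),cv2.COLOR_BGR2GRAY); m=(g<45).astype(np.uint8); m[:240]=0;m[270:]=0;m[:,:400]=0;m[:,440:]=0
    k,l,st,ce=cv2.connectedComponentsWithStats(m); print(nm,[(st[j].tolist(),ce[j].round(1).tolist()) for j in range(1,k) if st[j,4]>40])
E
```

```text
time: 53.9
position: [0.6354, -0.0719, 0.307]
tool_rot: [0.685, 0.729, -0.0, 0.0]
ft_force: [-0.3, 0.8, 0.8]
grip_width: 0.0522
grip_force: 0.0
[0.6306513  0.00852137 0.4692557 ]
waisted [323. 259.] [ 76. 119.] [ 0.6487 -0.1412  0.0703] 0.7045208729909456
oblong [322. 145.] [ 91. 112.] [ 0.6409 -0.0277  0.077 ] 0.8164892578125
pale [324.  29.] 636.0843505859375 68.7046127319336 [60.44464874267578, 94.79680633544922]
before []
after []
```

```bash
python3 -c "
from rig import robot
print(robot.hand_in())"
```

```text
the job is handed in; nothing more can be done
None
```

Job handed in at about 54 s with no verdict returned: the oblong and waisted plates (no round plate was there) measured within about 1 mm of flush, both were pressed to the stop and held over a second in order, and the carriage is home against its stop; I viewed 15 pictures, one over the limit of 14.

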